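# Kit out a flash repair: capacitor on the reader post, resistors on the sloped pick ledge

## Robot

A 6-joint arm with a two-finger parallel gripper is mounted at the origin on the work surface. World frame = base frame: x ahead of the robot, y to its left, z up, the work surface at z = 0. Lengths are in m, angles in rad, forces in N, time in s.
With the tool pointing down it reaches from about 0.3 to 0.775 m from the base axis. Payload 14.6 kg.
Tool frame: the origin (TCP) lies midway between the tips of the shut fingers; the grasp point (between the pads) lies 19 mm behind it (grip_point_offset is the distance from the TCP to the grasp point, in m); y points along the fingers, x is the direction in which the jaws open and shut, and the axes are right-handed (so a half turn about y gives the same grasp; the last joint's range is limited). The gripper opens to 94 mm and grips with 3 to 60 N. Pads are 16 mm wide; open, the fingers measure 119 mm over their backs; the gripper's body (75 mm by 177 mm) begins 78 mm behind the grasp point.
Start: joints at [-1.314, 0.3, 1.521, -0, 1.321, -0.067], TCP at [0.175, -0.521, 0.205] pointing down, gripper open.
Joint ranges: [-3.03, 3.03], [-0.79, 2.21], [0.23, 2.52], [-1.04, 4.18], [0, 3.07], [-2.55, 2.55]. Speed limits (rad/s): [2.22, 2.22, 2.57, 3.14, 3.14, 3.14].

## Interface

Orientations are given as a unit quaternion [w, x, y, z].
In Python, from plant import * gives the robot as it stands.
- The arm moves only by the tool move_arm, never from a script. Its arguments are lists of equal length, an entry for each row: "slide": the shift along the tool's x, y, z in cm, a list of three; "angular": the turn, a rotation vector about the tool's x, y, z in rad, a list of three. In form: {"slide": [[x, y, z], ...], "angular": [[rx, ry, rz], ...]}. A call has 1 to 12 rows; each row is the pose to reach, as a shift and turn from the pose commanded when the call began, along the tool's axes at that moment; what a row does not reach only later rows make up. A row lasts 1/10 s, in which the tool goes at most 50 mm and 8.59 degrees, less where a joint would pass 70% of its speed; a pose out of reach is approached as far as the arm can. A call with a gripper value outside its range is refused whole. "gripper" is the gripper command: -1 is shut, 1 is fully open, values between are in proportion, set as the call begins (left out, the last holds). The fingers move at their own pace and stop on an object; the grip force is fixed at half the most. Time passes only in rows, so rows that repeat a pose let the fingers close. It gives the time, the measured TCP pose, the force and the opening at its end, in the units of the state.
- state(): the state, without advancing time (a new reading comes with each control period).
- grab_frame(name): name is "scene" or "top"; returns the picture (384x512x3 uint8, red, green, blue); there is no depth.
- camera_info(name): a dict with "vertical_fov" (degrees; the focal length in pixels is half the picture's height over the tangent of half this angle, whatever the lens; pixels are square), "cx", "cy" (the principal point, pixels), "k1" (the pictures are not rectified: a ray, as slopes to the right and down, at radius r is drawn at 1 + k1 r^2 times it, then the intrinsics apply), "extrinsics" (4x4, takes a point from camera to world coordinates). Camera axes: x right, y down, z forward; pixel columns grow to the right and rows downward; lengths in m; the calibration is good to about 2 mm. A picture is of the moment at which its call begins. camera_info takes no time and is no camera call.
- finish_job(): hands the job in, once; it reports no verdict.
The state is a dict: "clock": time; "q": joint angles; "joint_vel": joint speeds; "joint_torque": joint torques, N m; "position": TCP position; "tcp_rot": TCP orientation; "wrist_force": force on the tool from outside, world axes, zero at the start; "moment": the same for the moment, N m; "opening": opening from 0.0 (shut) to 1.0 (fully open).
Only numpy, scipy, OpenCV 4.12 (cv2) and the standard library are available. Lean on these libraries where they do the work, as an engineer would, in place of code of your own. Each camera call takes 0.05 s, during which the arm holds its last target. There are 200 camera calls.

## Task

Get the parts ready for a flash repair: pull the parts tray out to its stop, take out the flash capacitor can and stand it on the narrow post in front of the code reader with its code label squarely facing the reader, then press the reader's trigger button once it stands there. Lay every white resistor block from the tray on the sloped cork ledge, one layer, each lying flat and pointing up the slope with its lower end down at the lip. Push the tray fully shut, leaving the lens mount in it, and leave everything else where it is.

Things in the scene. Friction and masses are not known exactly. Their poses are not given: they have to be found in the camera images.
- tray (a joint): how far the parts tray (blue front panel, in the low grey cabinet with a cork-lined top) is out, m: 0 shut, 0.180 at its stop; it runs level straight along the negative x axis of tray_floor, towards the robot's side, with about 2 N of friction plus 6 N per m/s, and stays where it is left. The cabinet's body is 220 deep, 266 wide, 92 high; its front stays put when the tray moves
- tray_handle (a point): middle of the tray's steel bar handle, on the bar's axis: level bar 10 mm thick, 100 long along the point's y, 66 above the table, 42 in front of the front panel's face (clear gap 37 behind the bar). The front panel is 12 thick, its top 82 above the table, 10 below the top of the cabinet. Site axes: x points into the cabinet, z up
- tray_floor (a point): middle of the tray pocket's cork floor, 25 mm above the table; moves with the tray; x into the cabinet, z up. Pocket: x -80 (front panel) to +80, y +-115. Side rims and two 3 mm dividers along x, at y +45 and -36, stand 10 above the floor, rear rim 18, front panel 57. The bay y > 45 holds can and lens mount, the others resistors. Tray at its stop: pocket's rear end 20 in front of the cabinet.
- can: flash capacitor: matte silver upright can, 36 mm across, 50 tall, about 70 g; origin at the centre of its underside, z up its axis, x towards the middle of its printed white code label. A black bar on its top lies on the label's side of the centre. It starts upright in the narrow bay of the tray, turned any way
- can_label (a point): middle of the white code label on the can's side: 18 mm out from the can's axis along the can's x, 22 above its underside
- res_1: ceramic power resistor: white block 60 x 22 x 22 mm, about 65 g, edges rounded 1.5 mm; origin at the block's centre (11 mm from each long face), x along its length (either end is alike), z up. Two to four of these start in the other two bays of the tray; absent ones read None
- res_2: ceramic power resistor: white block 60 x 22 x 22 mm, about 65 g, edges rounded 1.5 mm; origin at the block's centre (11 mm from each long face), x along its length (either end is alike), z up. Two to four of these start in the other two bays of the tray; absent ones read None
- res_3: ceramic power resistor: white block 60 x 22 x 22 mm, about 65 g, edges rounded 1.5 mm; origin at the block's centre (11 mm from each long face), x along its length (either end is alike), z up. Two to four of these start in the other two bays of the tray; absent ones read None
- res_4: ceramic power resistor: white block 60 x 22 x 22 mm, about 65 g, edges rounded 1.5 mm; origin at the block's centre (11 mm from each long face), x along its length (either end is alike), z up. Two to four of these start in the other two bays of the tray; absent ones read None
- deck: the sloped cork deck of the pick ledge, a fixed grey sheet-metal stand: cork 90 mm up the slope, 200 wide, tilted 20 degrees; it rises away from the robot's side, low edge 42 above the table, high edge 73. Origin on the cork, at the foot of the lip, mid-width; x up the slope, y along the lip, z square out of the cork. The lip along the low edge is 4 thick and stands 10 out of the cork; the other edges are open
- post_top (a point): centre of the rubber-capped top of the steel post on the code reader's stand: level disc 22 mm across, 70 above the table; the post stands on an aluminium base plate 180 x 80, 8 thick. The point's x points from the post to the reader, z up
- reader_window (a point): centre of the reader's lens window, 90 mm above the table, 74 from the post's axis; the reader is a fixed grey block 56 deep, 58 wide, its top 114 above the table, standing behind the window. The point's x points straight away from the post (into the reader)
- trigger_top (a point): top of the reader's green trigger button, on the reader's upper face: disc 24 mm across, pressed straight down; moves with it
- trigger (a joint): travel of the trigger button, m: 0 released, 0.006 fully down (1.5 N to start, 5 N fully down); springs back
- lens_mount: black plastic lens mount lying in the tray's narrow bay beside the can: flanged ring 46 mm across, 14 high, origin centre of underside; it stays in the tray
- old_can: old capacitor with a blue sleeve, 44 mm across, 75 tall, on the cabinet's top; leave alone; origin centre of underside
- lens_ring: black lens mount, 46 mm across, 14 high, on the cabinet's top; leave alone; origin centre of underside
- spanner: steel spanner 150 mm long, 8 high, lying in front of the tray, nearer the robot; leave alone; origin mid-length on its underside, x along it
- screw_pot: small black bowl 64 mm across, 40 high; leave alone; origin centre of underside
- fuse_box: cardboard carton 60 x 90 x 35 mm high with a yellow band; leave alone; origin centre of underside
- flash_head: black flash head 50 x 80 x 30 mm high, lying; leave alone; origin centre of underside
Mind the look-alikes: they are no part of the job. What is shaped like the part that bears deck but purple is not meant.

How it is judged:
By the outcome, as a careful person would: the job done as asked, in the order asked, and still so for the second after the job is handed in, with the robot touching nothing.
Of res_1, res_2, res_3, res_4 only 2 to 4 are there at a start; the rules pass over those that are not, and their reading is None.
At some moment in a run one of res_1, res_2, res_3, res_4 may be knocked a few centimetres aside while the robot is not near it.
It also fails if it takes over 210 s, if anything falls off the work surface, if the arm or the gripper's body presses on something with over 40 N, if the wrist force passes 120 N, or if a joint passes its speed limit or range.

## Working session

There is one attempt and no reset: what is moved stays moved. The work goes in short steps, Python scripts to look and compute and a tool call to move; the robot and the scene stay as the last step left them, time stands still between calls to the robot, and variables do not carry over. Pictures are saved under pics/ and viewed, about 12 in all and at most 16, crops included, and the job is handed in when it is done.

Besides the shell and the picture viewer there is one more tool, called by a JSON object that holds its "method" and its "body", one argument or row to a line. move_arm: Moves the arm, as the interface text tells. Its arguments: {"type":"object","properties":{"slide":{"type":"array","items":{"type":"array","items":{"type":"number"}}},"angular":{"type":"array","items":{"type":"array","items":{"type":"number"}}},"gripper":{"type":"number"}},"required":["slide","angular"]}

```bash
ls; mkdir -p pics
python3 - <<'E'
from plant import *
import cv2
print(state())
for n in("scene","top"):
    print(n,camera_info(n)); cv2.imwrite(f"pics/{n}0.png",cv2.resize(grab_frame(n)[:,:,::-1],(800,600),interpolation=cv2.INTER_CUBIC))
E
```

```text
pics
{'clock': 0.0, 'q': array([-1.31359181e+00,  3.00443103e-01,  1.52160845e+00, -1.55368285e-05,
        1.32069959e+00, -6.66173460e-02]), 'joint_vel': array([-6.60960581e-04,  7.51197354e-04, -1.79278670e-03,  3.05478222e-04,
       -6.35437277e-04, -9.11796783e-05]), 'joint_torque': array([-6.50668153e-04, -5.31811702e+01, -3.52733696e+01,  7.07679545e-02,
        2.44206889e-02, -4.83006556e-05]), 'position': array([ 0.17492001, -0.52115376,  0.20489011]), 'tcp_rot': array([ 0.57432008, -0.57380679,  0.41317638, -0.41253787]), 'wrist_force': array([-0.40728758,  0.23810517, -0.45495655]), 'moment': array([ 0.01072395,  0.01170903, -0.0016345 ]), 'opening': 1.0006217765602505}
scene {'vertical_fov': 49.83058953547077, 'cx': 259.0936941282442, 'cy': 192.86003798622, 'k1': -0.05488686417503373, 'extrinsics': array([[ 0.8357963 ,  0.44745835, -0.31815967,  0.87503039],
       [ 0.54901038, -0.67513909,  0.49272184, -0.45614213],
       [ 0.00567047, -0.58648805, -0.80993803,  1.00605399],
       [ 0.        ,  0.        ,  0.        ,  1.        ]])}
top {'vertical_fov': 44.194313901120736, 'cx': 258.5028781786263, 'cy': 195.41637126123152, 'k1': 0.020144877203166704, 'extrinsics': array([[ 0.02167972, -0.99452772,  0.10219885,  0.36797981],
       [-0.99969982, -0.02039782,  0.01357173,  0.09589616],
       [-0.01141283, -0.1024624 , -0.99467141,  1.46942516],
       [ 0.        ,  0.        ,  0.        ,  1.        ]])}
```

View pics/scene0.png

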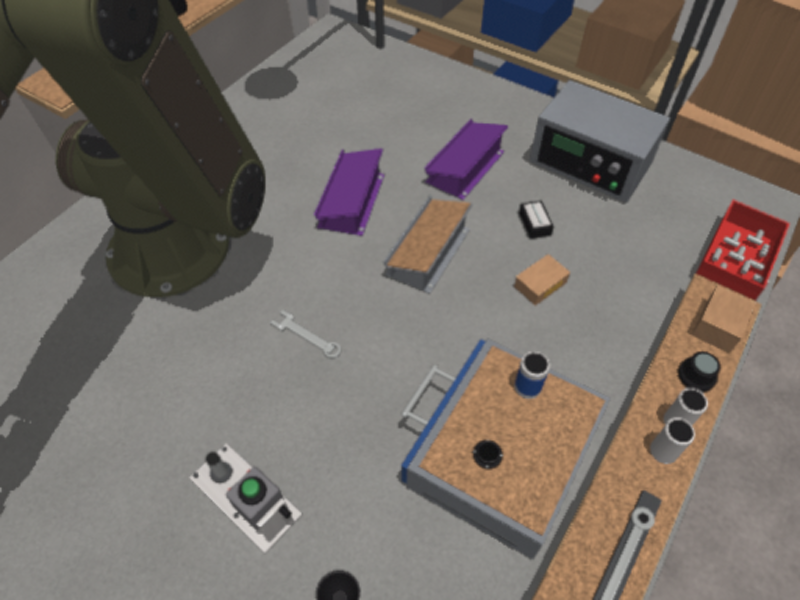

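View pics/top0.png

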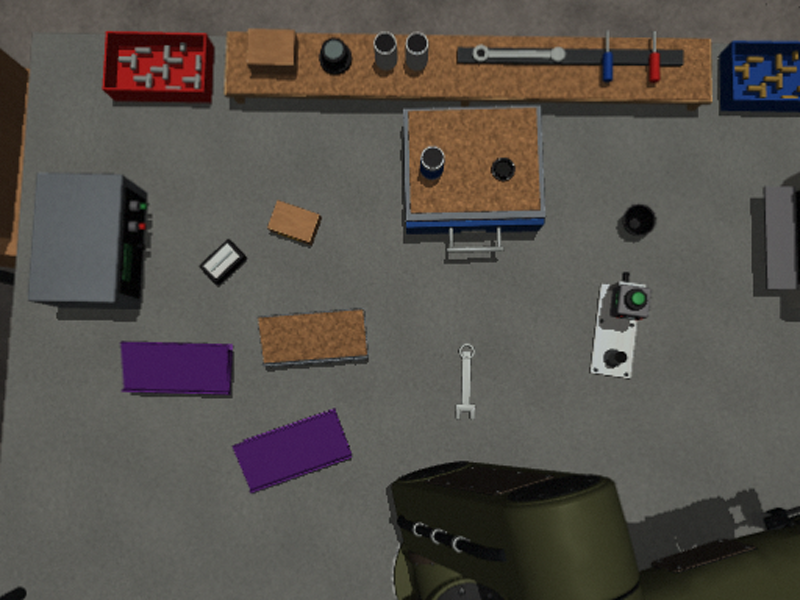

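```bash
cat > h.py <<'E'
from plant import *
import numpy as np, cv2
from scipy.spatial.transform import Rotation as R
def ray(n,uv):
    c=camera_info(n);f=192/np.tan(np.radians(c["vertical_fov"]/2));E=c["extrinsics"]
    d=(np.atleast_2d(uv).astype(float)-[c["cx"],c["cy"]])/f; s=d.copy()
    for _ in range(10): s=d/(1+c["k1"]*(s**2).sum(1,keepdims=True))
    return E[:3,3],np.c_[s,np.ones(len(s))]@E[:3,:3].T
def cast(n,uv,z):
    o,d=ray(n,uv); return o+d*((z-o[2])/d[:,2])[:,None]
def proj(n,P):
    c=camera_info(n);f=192/np.tan(np.radians(c["vertical_fov"]/2));E=c["extrinsics"]
    q=(np.atleast_2d(P)-E[:3,3])@E[:3,:3]; s=q[:,:2]/q[:,2:]
    return s*(1+c["k1"]*(s**2).sum(1,keepdims=True))*f+[c["cx"],c["cy"]]
def tri(a,b): # two views
    (o,d),(p,e)=ray("scene",a),ray("top",b); d=d[0];e=e[0]
    s=np.linalg.lstsq(np.c_[d,-e],p-o,rcond=None)[0]
    A,B=o+d*s[0],p+e*s[1]; return (A+B)/2,np.linalg.norm(A-B)
def Rq(): w,x,y,z=state()["tcp_rot"]; return R.from_quat([x,y,z,w])
def Rjaw(yaw,tilt=None):
    "tool y = down, tool x (jaw) horizontal at yaw"
    x=np.array([np.cos(yaw),np.sin(yaw),0]);y=np.array([0,0,-1.]); return R.from_matrix(np.c_[x,y,np.cross(x,y)])
def go(p,Rt=None):
    s=state();r=Rq();Rt=r if Rt is None else Rt
    sl=r.inv().apply(np.array(p)-s["position"])*100; an=(r.inv()*Rt).as_rotvec()
    print("slide",sl.round(2),"ang",an.round(3),"rows>=",round(max(np.linalg.norm(sl)/5,np.degrees(np.linalg.norm(an))/8.59),1))
def masks(n,lo,hi,im=None,amin=30):
    im=grab_frame(n) if im is None else im
    m=cv2.inRange(cv2.cvtColor(im,cv2.COLOR_RGB2HSV),lo,hi)
    cs,_=cv2.findContours(m,cv2.RETR_EXTERNAL,cv2.CHAIN_APPROX_NONE)
    return [c[:,0,:] for c in cs if cv2.contourArea(c)>=amin]
def rect(P): 
    r=cv2.minAreaRect((P[:,:2]*1000).astype(np.float32)); return r,cv2.boxPoints(r)
E
python3 - <<'E'
from h import *
print(Rq().as_matrix().round(2))
T=grab_frame("top");S=grab_frame("scene");np.savez("f0.npz",T=T,S=S)
P=lambda m:cast
for nm,lo,hi,z in[("cork",(5,70,70),(20,255,255),.092),("blue",(105,120,50),(125,255,255),.082),("green",(45,100,40),(80,255,255),.12)]:
    for n,im in(("top",T),("scene",S)):
        for c in masks(n,lo,hi,im,15):
            r,b=rect(cast(n,c,z)); 
            if abs(r[0][0])<900: print(nm,n,c.mean(0).round(),"ctr",np.round(r[0]),"size",np.round(r[1]),"a",round(r[2],1)); print("   ",b.round().tolist()) if nm!="green" else 0
for a,b in((400,470),(560,670)):pass
crop=np.hstack([cv2.resize(T[170:250,365:425],(360,480),interpolation=cv2.INTER_CUBIC),cv2.resize(S[280:360,115:195],(480,480)[::1],interpolation=cv2.INTER_CUBIC)])
cv2.imwrite("pics/c1.png",crop[:,:,::-1][:, :800])
E
```

```text
[[ 0.32 -0.    0.95]
 [-0.95  0.    0.32]
 [-0.   -1.    0.  ]]
cork top [200. 215.] ctr [449. 286.] size [ 86. 199.] a 5.7
    [[396.0, 380.0], [416.0, 183.0], [502.0, 191.0], [482.0, 389.0]]
cork top [187. 141.] ctr [666. 330.] size [86. 60.] a 72.5
    [[624.0, 298.0], [681.0, 280.0], [707.0, 362.0], [650.0, 380.0]]
cork top [303. 103.] ctr [792. -11.] size [200. 246.] a 2.5
    [[686.0, 108.0], [697.0, -139.0], [898.0, -130.0], [887.0, 116.0]]
cork top [ 13. 109.] ctr [759. 856.] size [ 21. 337.] a 88.6
    [[590.0, 850.0], [926.0, 842.0], [927.0, 863.0], [591.0, 871.0]]
cork scene [330. 278.] ctr [791. -13.] size [200. 246.] a 2.6
    [[686.0, 105.0], [697.0, -140.0], [897.0, -131.0], [886.0, 114.0]]
cork scene [346. 178.] ctr [693. 279.] size [103.  68.] a 72.0
    [[645.0, 240.0], [709.0, 220.0], [741.0, 317.0], [676.0, 338.0]]
cork scene [274. 150.] ctr [466. 261.] size [ 71. 211.] a 5.8
    [[420.0, 362.0], [441.0, 152.0], [512.0, 160.0], [491.0, 369.0]]
cork scene [30. 60.] ctr [-510.  135.] size [ 87. 225.] a 76.6
    [[-629.0, 118.0], [-410.0, 66.0], [-390.0, 151.0], [-60
[... 832 characters left out ...]
[338. 246.] ctr [769.  77.] size [40. 34.] a 11.7
    [[747.0, 90.0], [754.0, 56.0], [792.0, 64.0], [785.0, 98.0]]
blue scene [281. 262.] ctr [672. -30.] size [ 15. 277.] a 4.5
    [[654.0, 108.0], [676.0, -168.0], [691.0, -167.0], [669.0, 109.0]]
blue scene [338.  50.] ctr [395. 821.] size [153.  60.] a 0.3
    [[319.0, 850.0], [319.0, 790.0], [472.0, 791.0], [472.0, 851.0]]
blue scene [335.  11.] ctr [ 247. 1072.] size [221. 280.] a 0.2
    [[135.0, 1211.0], [137.0, 931.0], [358.0, 932.0], [357.0, 1212.0]]
green top [408. 190.] ctr [ 530. -312.] size [20. 23.] a 1.2
green scene [160. 312.] ctr [ 522. -307.] size [22. 26.] a 40.6
green scene [392. 118.] ctr [712. 547.] size [24. 14.] a 84.9
```

View pics/c1.png

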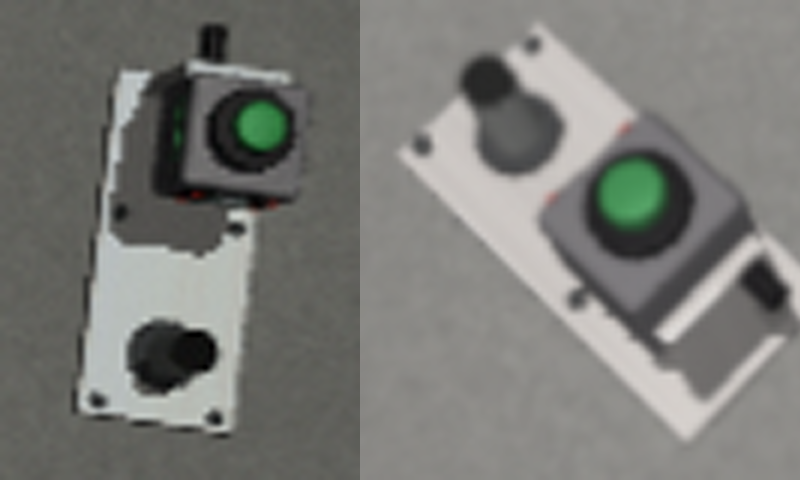

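Run:
```python
from h import *
p,e=tri((136.3,293.5),(397.5,228.7));t,f=tri((160.3,311.3),(408.8,190.7));print("post",p.round(4),e,"trig",t.round(4),f)
print("post@70",cast("scene",(136.3,293.5),.07),cast("top",(397.5,228.7),.07))
pl=cast("top",np.array([[80,412],[235,432],[122,70],[257,205]])/6+[365,170],.008);print("plate",pl.round(4).tolist())
print("plate scene",cast("scene",(np.array([[398,152],[540,22],[690,440]])-[360,0])/6+[115,280],.008).round(4).tolist())
# deck corners by quad fit
z=np.load("f0.npz")
for n,k in(("top","T"),("scene","S")):
    for c in masks(n,(5,70,70),(20,255,255),z[k],400):
        if np.linalg.norm(c.mean(0)-((200,215) if n=="top" else (274,150)))<10:
            q=cv2.approxPolyDP(cv2.convexHull(c.reshape(-1,1,2)),6,True)[:,0]; print(n,q.tolist());
            for h in(.042,.073): print(h,cast(n,q,h).round(3).tolist())
# handle bar
for n,pp in(("top",[(475,249)]),("scene",[(403,411),(436,369)])):
    print(n,cast(n,np.array(pp)/1.5625,.066).round(3))
y=np.radians(2.55)
go([.627,-.019,.15],Rjaw(y+np.pi));go([.627,-.019,.15],Rjaw(y))
```

```text
post [ 0.4225 -0.2965  0.0644] 0.0014589721709193644 trig [ 0.5277 -0.3096  0.1345] 0.0013979009145571508
post@70 [[ 0.42575638 -0.29694765  0.07      ]] [[ 0.42184464 -0.29551877  0.07      ]]
plate [[0.3925, -0.2542, 0.008], [0.3841, -0.3327, 0.008], [0.5691, -0.2766, 0.008], [0.5005, -0.3452, 0.008]]
plate scene [[0.3862, -0.3308, 0.008], [0.3963, -0.2539, 0.008], [0.5639, -0.3526, 0.008]]
top [[232, 199], [233, 227], [169, 232], [165, 203]]
0.042 [[0.502, 0.196, 0.042], [0.417, 0.19, 0.042], [0.398, 0.383, 0.042], [0.486, 0.399, 0.042]]
0.073 [[0.499, 0.193, 0.073], [0.416, 0.188, 0.073], [0.398, 0.377, 0.073], [0.483, 0.392, 0.073]]
scene [[300, 130], [272, 173], [248, 169], [276, 128]]
0.042 [[0.469, 0.414, 0.042], [0.488, 0.213, 0.042], [0.42, 0.186, 0.042], [0.399, 0.379, 0.042]]
0.073 [[0.482, 0.386, 0.073], [0.501, 0.191, 0.073], [0.435, 0.165, 0.073], [0.414, 0.352, 0.073]]
top [[ 0.624 -0.019  0.066]]
scene [[ 0.622 -0.067  0.066]
 [ 0.626  0.028  0.066]]
slide [-33.23   5.54  58.84] ang [ 1.00e-03  1.85e+00 -1.00e-03] rows>= 13.6
slide [-33.23   5.54  58.84] ang [-0.000e+00 -1.292e+00 -1.000e-03] rows>= 13.6
```

{"method": "move_arm", "body": {
  "slide": [
    [-33.2,0.5,58.8],
    [-33.2,0.5,58.8],
    [-33.2,0.5,58.8],
    [-33.2,0.5,58.8],
    [-33.2,0.5,58.8],
    [-33.2,0.5,58.8],
    [-33.2,0.5,58.8],
    [-33.2,0.5,58.8],
    [-33.2,0.5,58.8],
    [-33.2,0.5,58.8],
    [-33.2,0.5,58.8],
    [-33.2,0.5,58.8]
  ],
  "angular": [
    [0,-1.292,0],
    [0,-1.292,0],
    [0,-1.292,0],
    [0,-1.292,0],
    [0,-1.292,0],
    [0,-1.292,0],
    [0,-1.292,0],
    [0,-1.292,0],
    [0,-1.292,0],
    [0,-1.292,0],
    [0,-1.292,0],
    [0,-1.292,0]
  ],
  "gripper": -0.36
}}

```text
clock: 1.4
position: [0.5775, -0.0736, 0.2009]
tcp_rot: [-0.707, 0.707, 0.016, -0.016]
wrist_force: [1.0, -0.9, 0.5]
opening: 0.321
```

Run:
```python
from h import *
go([.626,-.019,.11],Rjaw(np.radians(2.55)));go([.626,-.019,.049],Rjaw(np.radians(2.55)));print(state()['q'])
```

```text
slide [5.09 9.09 5.24] ang [ 0.     0.001 -0.   ] rows>= 2.3
slide [ 5.09 15.19  5.24] ang [ 0.     0.001 -0.   ] rows>= 3.4
[-1.89689623e-01  3.75218605e-01  1.43140287e+00 -3.46067256e-05
  1.33502708e+00 -2.34865941e-01]
```

{"method": "move_arm", "body": {
  "slide": [
    [5.1,5.1,5.2],
    [5.1,5.1,5.2],
    [5.1,5.1,5.2],
    [5.1,5.1,5.2],
    [5.1,5.1,5.2]
  ],
  "angular": [
    [0,0,0],
    [0,0,0],
    [0,0,0],
    [0,0,0],
    [0,0,0]
  ]
}}

```text
clock: 1.9
position: [0.625, -0.0221, 0.151]
tcp_rot: [-0.707, 0.707, 0.016, -0.015]
wrist_force: [-0.5, -0.0, 0.5]
opening: 0.323
```

Run:
```python
from h import *
go([.626,-.019,.049],Rjaw(np.radians(2.55)))
T=grab_frame("top");S=grab_frame("scene")
cv2.imwrite("pics/c2.png",np.hstack([cv2.resize(T[110:190,260:350],(405,360),interpolation=cv2.INTER_CUBIC),cv2.resize(S[210:300,230:320],(360,360),interpolation=cv2.INTER_CUBIC)])[:,:,::-1])
```

```text
slide [ 0.1  10.2   0.31] ang [ 0.    -0.     0.001] rows>= 2.0
```

View pics/c2.png

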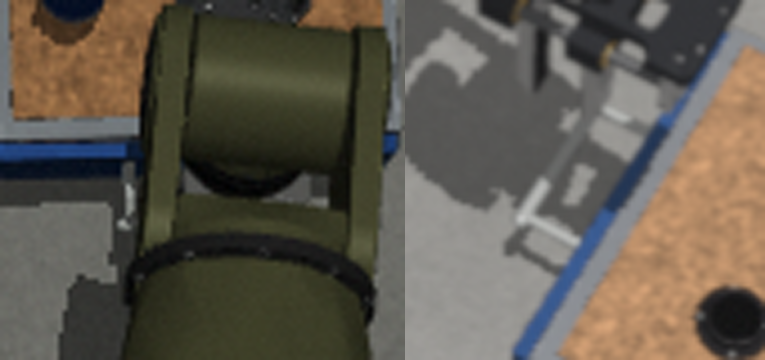

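{"method": "move_arm", "body": {
  "slide": [
    [0.1,4,0.2],
    [0.1,7,0.3],
    [0.1,9,0.3],
    [0.1,10.2,0.3],
    [0.1,10.2,0.3],
    [0.1,10.2,0.3]
  ],
  "angular": [
    [0,0,0],
    [0,0,0],
    [0,0,0],
    [0,0,0],
    [0,0,0],
    [0,0,0]
  ]
}}

```text
clock: 2.6
position: [0.6265, -0.0186, 0.0494]
tcp_rot: [-0.707, 0.707, 0.016, -0.015]
wrist_force: [0.1, -0.5, 0.0]
opening: 0.32
```

{"method": "move_arm", "body": {
  "slide": [
    [0,0,0],
    [0,0,0],
    [0,0,0],
    [0,0,0],
    [0,0,0],
    [0,0,0],
    [0,0,0],
    [0,0,0]
  ],
  "angular": [
    [0,0,0],
    [0,0,0],
    [0,0,0],
    [0,0,0],
    [0,0,0],
    [0,0,0],
    [0,0,0],
    [0,0,0]
  ],
  "gripper": -1
}}

```text
clock: 3.4
position: [0.6239, -0.0184, 0.0487]
tcp_rot: [-0.707, 0.707, 0.014, -0.018]
wrist_force: [-19.6, -1.1, 14.8]
opening: 0.098
```

{"method": "move_arm", "body": {
  "slide": [
    [-1.5,0,0],
    [-3,0,0],
    [-4.5,0,0],
    [-6,0,0],
    [-7.5,0,0],
    [-9,0,0],
    [-10.5,0,0],
    [-12,0,0],
    [-13.5,0,0],
    [-15,0,0],
    [-16,0,0],
    [-17,0,0]
  ],
  "angular": [
    [0,0,0],
    [0,0,0],
    [0,0,0],
    [0,0,0],
    [0,0,0],
    [0,0,0],
    [0,0,0],
    [0,0,0],
    [0,0,0],
    [0,0,0],
    [0,0,0],
    [0,0,0]
  ]
}}

```text
clock: 4.6
position: [0.4563, -0.0257, 0.0487]
tcp_rot: [0.707, -0.707, -0.017, 0.015]
wrist_force: [2.0, 4.1, 6.9]
opening: 0.091
```

{"method": "move_arm", "body": {
  "slide": [
    [-0.6,0,0],
    [-1.1,0,0],
    [-1.4,0,0],
    [-1.4,0,0]
  ],
  "angular": [
    [0,0,0],
    [0,0,0],
    [0,0,0],
    [0,0,0]
  ]
}}

```text
clock: 5.0
position: [0.444, -0.0262, 0.0488]
tcp_rot: [0.707, -0.707, -0.018, 0.014]
wrist_force: [13.2, 6.4, -3.9]
opening: 0.098
```

{"method": "move_arm", "body": {
  "slide": [
    [-0.2,0,0],
    [-0.2,0,0]
  ],
  "angular": [
    [0,0,0],
    [0,0,0]
  ]
}}

```text
clock: 5.2
position: [0.444, -0.0263, 0.0489]
tcp_rot: [0.707, -0.707, -0.019, 0.012]
wrist_force: [29.9, 9.7, -18.3]
opening: 0.094
```

{"method": "move_arm", "body": {
  "slide": [
    [0,0,0],
    [0,0,0],
    [0,0,0],
    [0,0,0],
    [0,-4,0],
    [0,-8,0],
    [0,-12,0],
    [0,-15,0],
    [0,-15,-5],
    [-3,-15,-10],
    [-6,-15,-15],
    [-9,-15,-20]
  ],
  "angular": [
    [0,0,0],
    [0,0,0],
    [0,0,0],
    [0,0,0],
    [0,0,0],
    [0,0,0],
    [0,0,0],
    [0,0,0],
    [0,0,0],
    [0,0,0],
    [0,0,0],
    [0,0,0]
  ],
  "gripper": -0.36
}}

```text
clock: 6.4
position: [0.3697, -0.2099, 0.198]
tcp_rot: [-0.707, 0.707, 0.016, -0.016]
wrist_force: [0.5, -0.1, 0.5]
opening: 0.324
```

{"method": "move_arm", "body": {
  "slide": [
    [-3,0,-5],
    [-5,0,-10],
    [-7,0,-15],
    [-9,0,-20],
    [-9,0,-20],
    [-9,0,-20]
  ],
  "angular": [
    [0,0,0],
    [0,0,0],
    [0,0,0],
    [0,0,0],
    [0,0,0],
    [0,0,0]
  ],
  "gripper": 0.2
}}

```text
clock: 7.0
position: [0.2887, -0.4141, 0.1974]
tcp_rot: [0.707, -0.707, -0.015, 0.015]
wrist_force: [-0.0, 0.5, 0.4]
opening: 0.6
```

Run:
```python
from h import *
T=grab_frame("top");S=grab_frame("scene");np.savez("f1.npz",T=T,S=S)
cv2.imwrite("pics/c3.png",cv2.resize(T[125:225,230:370],(784,560),interpolation=cv2.INTER_CUBIC)[:,:,::-1])
cv2.imwrite("pics/c3s.png",cv2.resize(S[190:330,180:380],(800,560),interpolation=cv2.INTER_CUBIC)[:,:,::-1])
```

```text
(no output)
```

View pics/c3.png

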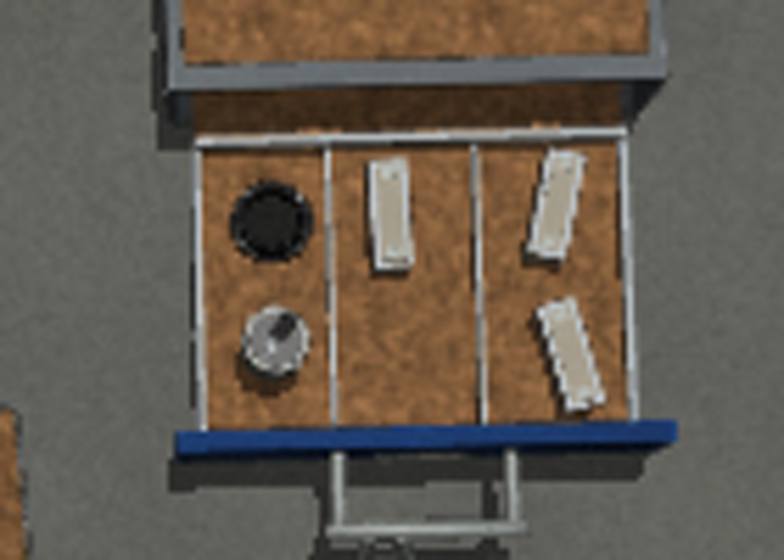

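View pics/c3s.png

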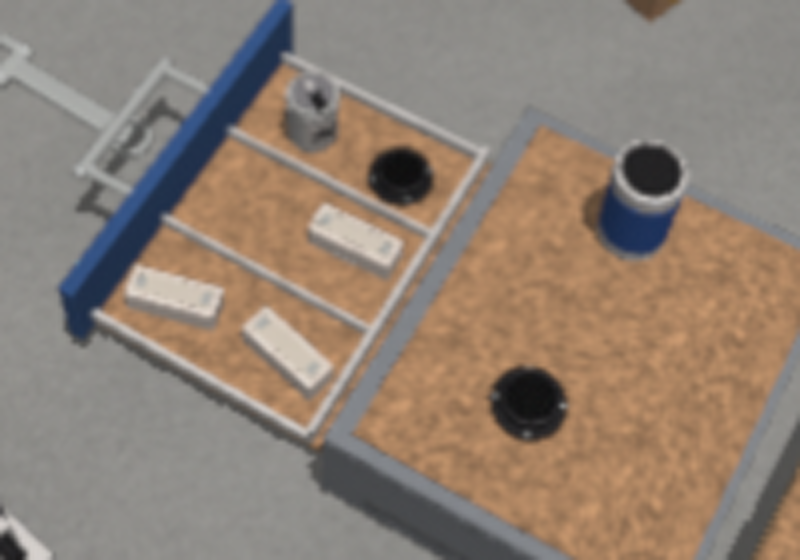

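Run:
```python
from h import *
z=np.load("f1.npz");T=z["T"];S=z["S"]
cv2.imwrite("pics/c4.png",np.hstack([cv2.resize(T[175:197,268:290],(396,396),interpolation=cv2.INTER_CUBIC),cv2.resize(S[204:232,246:274],(396,396),interpolation=cv2.INTER_CUBIC)])[:,:,::-1])
y=np.radians(2.55)
# dark bar and can top
for n,im,b in(("top",T,(268,172,290,192)),("scene",S,(248,204,268,222))):
    g=im[b[1]:b[3],b[0]:b[2]].max(2); v,u=np.nonzero(g<70); print(n,len(u),u.mean()+b[0],v.mean()+b[1],cast(n,(u.mean()+b[0],v.mean()+b[1]),.075))
for c in masks("top",(0,0,150),(40,70,255),T,60):
    r,b=rect(cast("top",c,.047))
    if 380<r[0][0]<700 and abs(r[0][1])<150: print(c.mean(0).round(1),np.round(r[0],1),np.round(r[1],1),round(r[2],1))
for c in masks("scene",(0,0,150),(40,70,255),S,60):
    r,b=rect(cast("scene",c,.047))
    if 380<r[0][0]<700 and abs(r[0][1])<150: print("S",c.mean(0).round(1),np.round(r[0],1),np.round(r[1],1),round(r[2],1))
```

```text
top 32 277.03125 186.84375 [[0.53795648 0.06048302 0.075     ]]
scene 9 259.1111111111111 214.66666666666666 [[0.54893472 0.04999718 0.075     ]]
[299.6 162.1] [620.2  -7.7] [53.  17.6] 4.5
S [251.7 276.5] [624.  -98.9] [23.  59.5] 79.2
S [223.  262.6] [ 541.8 -107.6] [62.1 24.2] 17.3
S [268.7 248.5] [618.1  -8.8] [63.3 24.5] 6.3
S [259.8 251.2] [585.7 -24.9] [159.5 241.2] 2.4
```

View pics/c4.png

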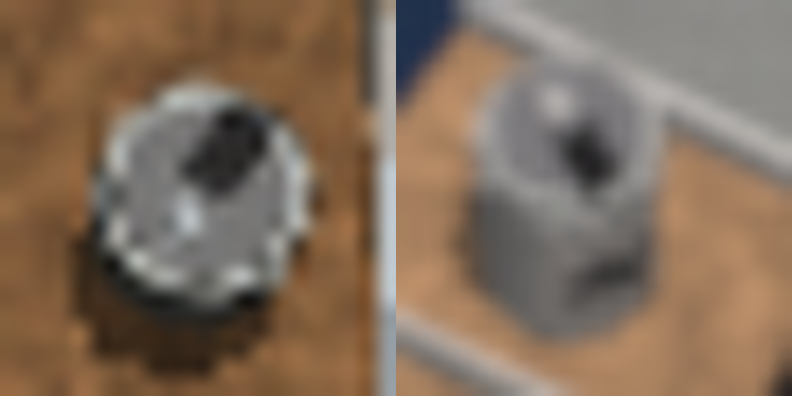

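Run:
```python
from h import *
z=np.load("f1.npz");T=z["T"];S=z["S"]
def bar(n,im,b,thr):
    g=im[b[1]:b[3],b[0]:b[2]].max(2).astype(float); w=np.clip(thr-g,0,None); v,u=np.mgrid[b[1]:b[3],b[0]:b[2]]
    P=cast(n,np.c_[u.ravel(),v.ravel()],.075)[:,:2]*1000; w=w.ravel()/w.sum(); m=w@P; C=(P-m).T@((P-m)*w[:,None]); l,V=np.linalg.eigh(C)
    return m.round(1),np.sqrt(l).round(1),np.degrees(np.arctan2(*V[::-1,1])).round(1)
print(bar("top",T,(277,180,284,187),95),bar("scene",S,(256,212,263,219),95))
for n,c in(("top",[(100/18+268,175+190/18),(310/18+268,175+190/18),(205/18+268,175+80/18),(279.4-.5,185.55-.5)]),("scene",[((478-396)/14.14+246,204+130/14.14),((660-396)/14.14+246,204+130/14.14),((568-396)/14.14+246-.5,204+130/14.14-.5)])):
    print(n,(cast(n,c,.075)[:,:2]*1000).round(1).tolist())
# resistors in scene & top via brightness in tray
for n,im in(("top",T),("scene",S)):
  for lo in(120,135,165,180):
    for c in masks(n,(0,0,lo),(40,90,255),im,60):
        r,b=rect(cast(n,c,.047))
        if 380<r[0][0]<700 and -130<r[0][1]<40 and max(r[1])<80: print(n,lo,c.mean(0).round(1),np.round(r[0],1),np.round(r[1],1),round(r[2],1))
```

```text
(array([550.1,  51. ]), array([2.6, 4.2]), np.float64(141.9)) (array([548.9,  49.8]), array([2. , 3.2]), np.float64(141.7))
top [[541.6, 70.9], [542.3, 36.3], [560.3, 53.9], [543.4, 55.0]]
scene [[530.0, 43.1], [558.8, 62.2], [542.2, 53.1]]
top 120 [331.7 186.5] [ 543.8 -104.7] [55.8 21.6] 17.3
top 120 [299.7 162.6] [617.4  -7.2] [58.5 21.3] 0.8
top 135 [331.6 186.4] [ 543.5 -104.9] [55.  21.2] 17.0
top 135 [299.6 162.9] [617.4  -6.4] [59.1 20.8] 4.7
top 165 [299.6 162.4] [620.1  -7.6] [52.8 17.5] 4.7
scene 165 [222.9 262.2] [ 540.8 -106.7] [61.9 23.6] 18.2
scene 165 [268.5 248.1] [616.3  -8. ] [61.9 24.5] 6.0
scene 180 [251.5 276. ] [623.1 -98.2] [22.8 61. ] 78.9
scene 180 [223.  262.1] [ 541.3 -106.7] [60.7 22.4] 17.1
scene 180 [268.4 248. ] [615.6  -7.9] [60.6 22.1] 4.0
```

Run:
```python
from h import *
go([.5425,.0545,.2],Rjaw(-np.pi/2));print(state()["q"])
```

```text
slide [27.3  -0.2  45.48] ang [-0.000e+00  1.615e+00 -1.000e-03] rows>= 10.8
[-1.03022487e+00  2.04183047e-01  1.65930295e+00  1.01823531e-04
  1.27903620e+00 -1.07459012e+00]
```

{"method": "move_arm", "body": {
  "slide": [
    [27.3,0,45.5],
    [27.3,0,45.5],
    [27.3,0,45.5],
    [27.3,0,45.5],
    [27.3,0,45.5],
    [27.3,0,45.5],
    [27.3,0,45.5],
    [27.3,0,45.5],
    [27.3,0,45.5],
    [27.3,0,45.5],
    [27.3,0,45.5],
    [27.3,0,45.5]
  ],
  "angular": [
    [0,1.615,0],
    [0,1.615,0],
    [0,1.615,0],
    [0,1.615,0],
    [0,1.615,0],
    [0,1.615,0],
    [0,1.615,0],
    [0,1.615,0],
    [0,1.615,0],
    [0,1.615,0],
    [0,1.615,0],
    [0,1.615,0]
  ]
}}

```text
clock: 8.3
position: [0.5407, 0.0544, 0.1985]
tcp_rot: [0.508, -0.507, 0.492, -0.493]
wrist_force: [0.2, -0.9, -0.6]
opening: 0.601
```

{"method": "move_arm", "body": {
  "slide": [
    [0,0,0],
    [0,0,0],
    [0,0,0],
    [0,0,0]
  ],
  "angular": [
    [0,0,0],
    [0,0,0],
    [0,0,0],
    [0,0,0]
  ]
}}

```text
clock: 8.7
position: [0.5405, 0.0505, 0.1983]
tcp_rot: [0.509, -0.508, 0.491, -0.491]
wrist_force: [-0.1, 0.4, 0.8]
opening: 0.601
```

Run:
```python
from h import *
go([.5425,.0545,.12],Rjaw(-np.pi/2));go([.5425,.0545,.038],Rjaw(-np.pi/2));print(state()["q"])
```

```text
slide [-0.39  7.83  0.22] ang [-0.     0.034  0.   ] rows>= 1.6
slide [-0.39 16.03  0.21] ang [-0.     0.034  0.   ] rows>= 3.2
[ 2.57853750e-02  2.89584608e-01  1.55118362e+00 -3.70227950e-05
  1.30057912e+00  1.56222836e+00]
```

{"method": "move_arm", "body": {
  "slide": [
    [-0.4,4,0.2],
    [-0.4,8,0.2],
    [-0.4,11,0.2],
    [-0.4,13,0.2],
    [-0.4,15,0.2],
    [-0.4,16,0.2],
    [-0.4,16,0.2],
    [-0.4,16,0.2]
  ],
  "angular": [
    [0,0.034,0],
    [0,0.034,0],
    [0,0.034,0],
    [0,0.034,0],
    [0,0.034,0],
    [0,0.034,0],
    [0,0.034,0],
    [0,0.034,0]
  ]
}}

```text
clock: 9.5
position: [0.5432, 0.055, 0.039]
tcp_rot: [-0.5, 0.5, -0.5, 0.5]
wrist_force: [-0.1, -1.0, 0.3]
opening: 0.601
```

{"method": "move_arm", "body": {
  "slide": [
    [0,0,0],
    [0,0,0],
    [0,0,0],
    [0,0,0],
    [0,0,0],
    [0,0,0]
  ],
  "angular": [
    [0,0,0],
    [0,0,0],
    [0,0,0],
    [0,0,0],
    [0,0,0],
    [0,0,0]
  ],
  "gripper": -1
}}

```text
clock: 10.1
position: [0.543, 0.0553, 0.0386]
tcp_rot: [0.5, -0.5, 0.5, -0.5]
wrist_force: [-0.2, -1.5, 6.4]
opening: 0.38
```

{"method": "move_arm", "body": {
  "slide": [
    [0,-1,0],
    [0,-3,0],
    [0,-6,0],
    [0,-10,0],
    [0,-14,0],
    [0,-16,0],
    [0,-16,0],
    [0,-16,0]
  ],
  "angular": [
    [0,0,0],
    [0,0,0],
    [0,0,0],
    [0,0,0],
    [0,0,0],
    [0,0,0],
    [0,0,0],
    [0,0,0]
  ]
}}

```text
clock: 10.9
position: [0.5424, 0.0553, 0.1975]
tcp_rot: [-0.5, 0.5, -0.5, 0.5]
wrist_force: [0.4, 0.6, -0.6]
opening: 0.377
```

Run:
```python
from h import *
s=state();y=Rq().as_matrix()[:,0];yw=np.arctan2(y[1],y[0]);print("yaw",np.degrees(yw))
print(proj("scene",s["position"]))
go([.4235,-.296,.2],Rjaw(yw+np.radians(24)))
```

```text
yaw -89.98521945280159
[[258.36352125 184.72904234]]
slide [ 35.13  -0.25 -11.9 ] ang [ 0.001 -0.419 -0.   ] rows>= 7.4
```

{"method": "move_arm", "body": {
  "slide": [
    [35.1,-0.2,-11.9],
    [35.1,-0.2,-11.9],
    [35.1,-0.2,-11.9],
    [35.1,-0.2,-11.9],
    [35.1,-0.2,-11.9],
    [35.1,-0.2,-11.9],
    [35.1,-0.2,-11.9],
    [35.1,-0.2,-11.9],
    [35.1,-0.2,-11.9],
    [35.1,-0.2,-11.9],
    [35.1,-0.2,-11.9],
    [35.1,-0.2,-11.9]
  ],
  "angular": [
    [0,-0.419,0],
    [0,-0.419,0],
    [0,-0.419,0],
    [0,-0.419,0],
    [0,-0.419,0],
    [0,-0.419,0],
    [0,-0.419,0],
    [0,-0.419,0],
    [0,-0.419,0],
    [0,-0.419,0],
    [0,-0.419,0],
    [0,-0.419,0]
  ]
}}

```text
clock: 12.1
position: [0.4242, -0.2947, 0.1997]
tcp_rot: [0.593, -0.593, 0.385, -0.384]
wrist_force: [0.3, -0.4, -1.0]
opening: 0.38
```

Run:
```python
from h import *
s=state();print(s["q"])
go([.4235,-.296,.125],Rjaw(np.radians(-66)))
P=s["position"]+[0,0,.010];uv=proj("scene",P)[0];print(uv)
S=grab_frame("scene");np.save("f2.npy",S);u,v=int(uv[0]),int(uv[1])
cv2.imwrite("pics/c5.png",cv2.resize(S[v-28:v+28,u-28:u+28],(560,560),interpolation=cv2.INTER_CUBIC)[:,:,::-1])
```

```text
[-6.78175969e-01  2.30646461e-01  1.62230582e+00  9.30411017e-05
  1.28938696e+00  4.71890227e-01]
slide [ 0.1   7.47 -0.11] ang [ 0.     0.002 -0.001] rows>= 1.5
[120.82769705 266.70809036]
```

View pics/c5.png

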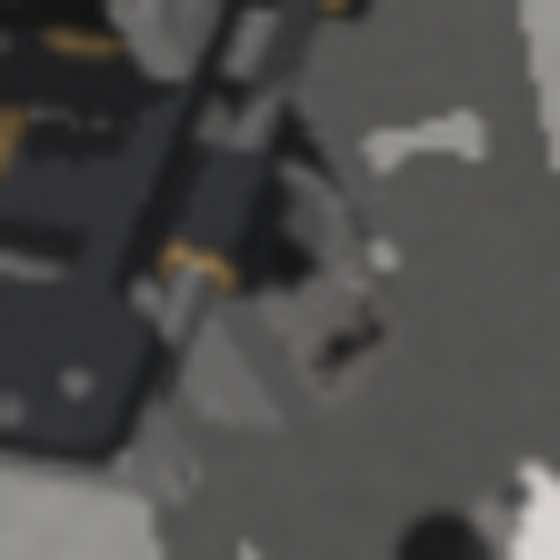

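Run:
```python
from h import *
p=state()["position"]
for a in(-30,-20,-10,-7,0,10,20):
    r=np.radians(a);L=[p+[.018*np.cos(r),.018*np.sin(r),h] for h in(-.0006,.0084,.0176)];print(a,((proj("scene",L)-[92,238]+.5)*10).round().tolist())
```

```text
-30 [[330.0, 384.0], [319.0, 366.0], [307.0, 347.0]]
-20 [[344.0, 377.0], [333.0, 359.0], [321.0, 340.0]]
-10 [[356.0, 368.0], [345.0, 350.0], [334.0, 331.0]]
-7 [[360.0, 365.0], [349.0, 347.0], [338.0, 328.0]]
0 [[367.0, 357.0], [357.0, 339.0], [345.0, 320.0]]
10 [[377.0, 345.0], [366.0, 327.0], [355.0, 308.0]]
20 [[384.0, 333.0], [373.0, 314.0], [362.0, 295.0]]
```

{"method": "move_arm", "body": {
  "slide": [
    [0.1,4,-0.1],
    [0.1,7.5,-0.1],
    [0.1,9.5,-0.1],
    [0.1,10.5,-0.1],
    [0.1,11,-0.1],
    [0.1,11.3,-0.1],
    [0.1,11.5,-0.1],
    [0.1,11.6,-0.1],
    [0.1,11.6,-0.1]
  ],
  "angular": [
    [0,0,0],
    [0,0,0],
    [0,0,0],
    [0,0,0],
    [0,0,0],
    [0,0,0],
    [0,0,0],
    [0,0,0],
    [0,0,0]
  ]
}}

```text
clock: 13.05
position: [0.4235, -0.2971, 0.0844]
tcp_rot: [-0.593, 0.593, -0.385, 0.385]
wrist_force: [-0.1, -0.9, -0.5]
opening: 0.38
```

{"method": "move_arm", "body": {
  "slide": [
    [0,0.1,0],
    [0,0.15,0],
    [0,0.15,0]
  ],
  "angular": [
    [0,0,0],
    [0,0,0],
    [0,0,0]
  ]
}}

```text
clock: 13.35
position: [0.4236, -0.2972, 0.0836]
tcp_rot: [-0.593, 0.593, -0.385, 0.385]
wrist_force: [-2.6, 2.8, 9.9]
opening: 0.378
```

{"method": "move_arm", "body": {
  "slide": [
    [0,0,0],
    [0,0,0],
    [0,0,0],
    [0,0,0],
    [0,-1,0],
    [0,-3,0],
    [0,-6,0],
    [0,-10,0],
    [0,-12,0],
    [0,-12,0]
  ],
  "angular": [
    [0,0,0],
    [0,0,0],
    [0,0,0],
    [0,0,0],
    [0,0,0],
    [0,0,0],
    [0,0,0],
    [0,0,0],
    [0,0,0],
    [0,0,0]
  ],
  "gripper": 0.1
}}

```text
clock: 14.35
position: [0.4242, -0.2977, 0.2062]
tcp_rot: [-0.593, 0.593, -0.383, 0.387]
wrist_force: [1.1, -0.6, -0.7]
opening: 0.548
```

Run:
```python
from h import *
S=grab_frame("scene")
cv2.imwrite("pics/c6.png",cv2.resize(S[260:340,100:200],(700,560),interpolation=cv2.INTER_CUBIC)[:,:,::-1])
for h in(.070,.092,.12):print(((proj("scene",[.4235,-.297,h])-[100,260]+.5)*7).round())
L=[[.4235+.018*np.cos(np.radians(a)),-.297+.018*np.sin(np.radians(a)),.092] for a in (-25,-15,-7,1)];print(((proj("scene",L)-[100,260]+.5)*7).round().tolist())
go([.5275,-.3095,.17],Rjaw(np.radians(-66)))
```

```text
[[253. 235.]]
[[237. 209.]]
[[216. 175.]]
[[257.0, 253.0], [266.0, 248.0], [272.0, 242.0], [277.0, 237.0]]
slide [5.34 3.42 8.98] ang [-0.001  0.     0.002] rows>= 2.2
```

View pics/c6.png

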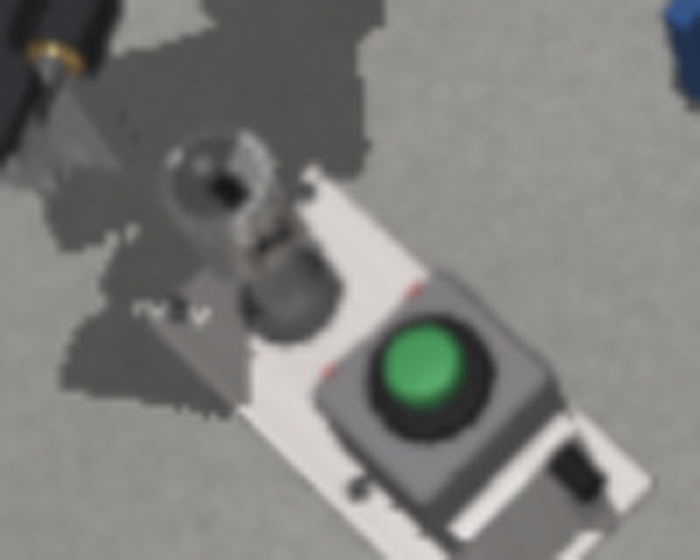

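{"method": "move_arm", "body": {
  "slide": [
    [2,0,3],
    [4,1,6],
    [5.3,2,9],
    [5.3,3.4,9],
    [5.3,3.4,9],
    [5.3,3.4,9]
  ],
  "angular": [
    [0,0,0],
    [0,0,0],
    [0,0,0],
    [0,0,0],
    [0,0,0],
    [0,0,0]
  ],
  "gripper": -1
}}

```text
clock: 15.0
position: [0.5262, -0.3087, 0.1681]
tcp_rot: [-0.593, 0.593, -0.386, 0.385]
wrist_force: [0.4, -0.2, 0.3]
opening: 0.078
```

{"method": "move_arm", "body": {
  "slide": [
    [0,1,0],
    [0,2,0],
    [0,2.5,0],
    [0,3,0],
    [0,3.3,0],
    [0,3.5,0],
    [0,3.5,0]
  ],
  "angular": [
    [0,0,0],
    [0,0,0],
    [0,0,0],
    [0,0,0],
    [0,0,0],
    [0,0,0],
    [0,0,0]
  ]
}}

```text
clock: 15.7
position: [0.5271, -0.3088, 0.1336]
tcp_rot: [-0.593, 0.593, -0.385, 0.385]
wrist_force: [-1.9, 0.8, 3.2]
opening: 0.008
```

{"method": "move_arm", "body": {
  "slide": [
    [0,0.15,0],
    [0,0.3,0],
    [0,0.3,0]
  ],
  "angular": [
    [0,0,0],
    [0,0,0],
    [0,0,0]
  ]
}}

```text
clock: 16.0
position: [0.5272, -0.3089, 0.1307]
tcp_rot: [-0.593, 0.593, -0.385, 0.385]
wrist_force: [-2.5, 1.1, 3.7]
opening: 0.006
```

{"method": "move_arm", "body": {
  "slide": [
    [0,0.1,0],
    [0,0.2,0],
    [0,0.2,0]
  ],
  "angular": [
    [0,0,0],
    [0,0,0],
    [0,0,0]
  ]
}}

```text
clock: 16.3
position: [0.5273, -0.309, 0.1301]
tcp_rot: [-0.593, 0.593, -0.385, 0.385]
wrist_force: [-6.2, 1.9, 14.8]
opening: 0.004
```

{"method": "move_arm", "body": {
  "slide": [
    [0,-3,0],
    [0,-7,0],
    [0,-11,0],
    [0,-11,-4],
    [0,-11,-9],
    [0,-11,-13],
    [0,-11,-13],
    [0,-11,-13]
  ],
  "angular": [
    [0,0,0],
    [0,0,0],
    [0,0,0],
    [0,0,0],
    [0,0,0],
    [0,0,0],
    [0,0,0],
    [0,0,0]
  ],
  "gripper": 0.1
}}

```text
clock: 17.1
position: [0.4082, -0.362, 0.2386]
tcp_rot: [0.593, -0.593, 0.385, -0.386]
wrist_force: [0.6, 1.4, 0.5]
opening: 0.548
```

```bash
cat >> h.py <<'E'
def blocks(zc=.047,box=(.38,.70,-.14,.08)):
    for n in("top","scene"):
        im=grab_frame(n); seen=[]
        for lo in(120,140,165,180):
            for c in masks(n,(0,0,lo),(40,90,255),im,60):
                r,b=rect(cast(n,c,zc)); a,w=r[1],r[2]
                yaw=w if a[0]>a[1] else w-90
                if box[0]<r[0][0]/1e3<box[1] and box[2]<r[0][1]/1e3<box[3] and 40<max(a)<80 and min(a)>15: print(n,lo,c.mean(0).round(),"ctr",np.round(r[0],1),"size",np.round(a,1),"yaw",round(yaw,1))
    return im
E
python3 - <<'E'
from h import *
blocks()
T=grab_frame("top");print(state()["position"])
cv2.imwrite("pics/c7.png",cv2.resize(T[100:260,230:450],(770,560),interpolation=cv2.INTER_CUBIC)[:,:,::-1])
E
```

```text
top 120 [332. 186.] ctr [ 543.8 -104.7] size [55.8 21.6] yaw 17.3
top 120 [300. 163.] ctr [617.4  -7.2] size [58.5 21.3] yaw 0.8
top 140 [332. 187.] ctr [ 543.4 -104.7] size [55.  20.9] yaw 17.0
top 140 [299. 162.] ctr [619.2  -6.3] size [55.5 20.8] yaw 4.7
top 165 [300. 162.] ctr [620.1  -7.6] size [52.8 17.5] yaw 4.7
scene 165 [223. 262.] ctr [ 540.9 -107. ] size [61.9 24.2] yaw 18.2
scene 165 [269. 248.] ctr [616.3  -8. ] size [61.9 24.5] yaw 6.0
scene 180 [252. 276.] ctr [623.2 -97.8] size [23.4 61.1] yaw -10.3
scene 180 [223. 262.] ctr [ 541.2 -106.3] size [60.7 23.1] yaw 17.1
scene 180 [268. 248.] ctr [616.1  -7.9] size [61.5 22.1] yaw 4.0
[ 0.40925119 -0.36126418  0.23828175]
```

View pics/c7.png

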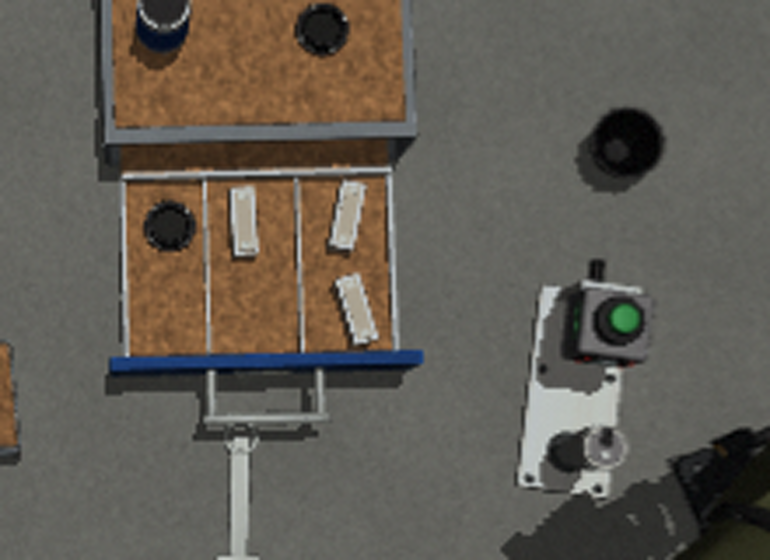

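```bash
cat >> h.py <<'E'
DO=np.array([.407,.284,.042]);DY=np.radians(5.4)
dx=np.array([np.cos(DY)*np.cos(np.radians(20)),np.sin(DY)*np.cos(np.radians(20)),np.sin(np.radians(20))])
dy=np.array([-np.sin(DY),np.cos(DY),0]);dz=np.cross(dx,dy)
RD=R.from_matrix(np.c_[dy,-dz,-dx])
def dk(x,y,z): return DO+dx*x+dy*y+dz*z
def indeck(): print("deck",(np.c_[dx,dy,dz].T@(state()["position"]-DO)*1e3).round(1))
E
python3 - <<'E'
from h import *
go([.617,-.0075,.15],Rjaw(np.radians(94.5)))
E
```

```text
slide [-23.82   8.84  33.4 ] ang [-0.  -2.8 -0. ] rows>= 18.7
```

{"method": "move_arm", "body": {
  "slide": [
    [-23.8,3,33.4],
    [-23.8,3,33.4],
    [-23.8,3,33.4],
    [-23.8,3,33.4],
    [-23.8,3,33.4],
    [-23.8,3,33.4],
    [-23.8,3,33.4],
    [-23.8,3,33.4],
    [-23.8,3,33.4],
    [-23.8,3,33.4],
    [-23.8,3,33.4],
    [-23.8,3,33.4]
  ],
  "angular": [
    [0,-2.8,0],
    [0,-2.8,0],
    [0,-2.8,0],
    [0,-2.8,0],
    [0,-2.8,0],
    [0,-2.8,0],
    [0,-2.8,0],
    [0,-2.8,0],
    [0,-2.8,0],
    [0,-2.8,0],
    [0,-2.8,0],
    [0,-2.8,0]
  ],
  "gripper": -0.32
}}

```text
clock: 18.45
position: [0.6169, -0.0069, 0.2079]
tcp_rot: [0.669, -0.669, -0.228, 0.228]
wrist_force: [-0.2, -0.5, -0.2]
opening: 0.339
```

Run:
```python
from h import *
go([.617,-.0075,.15],Rjaw(np.radians(94.5)));print(state()['q'])
```

```text
slide [-0.02  5.79 -0.05] ang [-0.001 -0.993 -0.   ] rows>= 6.6
[-7.06410386e-02  4.49502812e-01  1.31131979e+00  8.87640016e-05
  1.38146793e+00 -7.27179148e-01]
```

{"method": "move_arm", "body": {
  "slide": [
    [0,5.8,0],
    [0,5.8,0],
    [0,5.8,0],
    [0,5.8,0],
    [0,5.8,0],
    [0,5.8,0],
    [0,5.8,0],
    [0,5.8,0],
    [0,5.8,0]
  ],
  "angular": [
    [0,-0.993,0],
    [0,-0.993,0],
    [0,-0.993,0],
    [0,-0.993,0],
    [0,-0.993,0],
    [0,-0.993,0],
    [0,-0.993,0],
    [0,-0.993,0],
    [0,-0.993,0]
  ]
}}

```text
clock: 19.35
position: [0.6167, -0.0076, 0.1502]
tcp_rot: [0.483, -0.482, -0.517, 0.517]
wrist_force: [-0.6, -0.4, 0.3]
opening: 0.34
```

Run:
```python
from h import *
blocks()
go([.617,-.0075,.029],Rjaw(np.radians(94.5)));print(state()['q'])
```

```text
scene 120 [223. 264.] ctr [ 542.5 -110.3] size [67.8 33.5] yaw 17.5
scene 120 [269. 250.] ctr [619.6 -12.1] size [63.3 33.5] yaw 3.6
scene 140 [223. 264.] ctr [ 543.8 -110. ] size [65.4 32.8] yaw 16.6
scene 140 [272. 251.] ctr [629.  -11.4] size [44.3 33.5] yaw 4.1
scene 165 [223. 262.] ctr [ 541.4 -107.1] size [62.6 24.8] yaw 17.1
scene 165 [273. 250.] ctr [629.1  -7. ] size [43.5 24.6] yaw 4.0
scene 180 [252. 276.] ctr [623.3 -97.8] size [23.8 61.1] yaw -10.0
scene 180 [223. 262.] ctr [ 541.2 -106.4] size [60.8 23.3] yaw 17.1
slide [ 0.04 12.14 -0.04] ang [-0.   -0.01  0.  ] rows>= 2.4
[-7.23194045e-02  4.94195947e-01  1.38218390e+00  6.52657357e-05
  1.26541461e+00 -1.71199904e+00]
```

Block A still in place (partly shaded by the gripper). Descend and grip.

{"method": "move_arm", "body": {
  "slide": [
    [0,4,0],
    [0,7.5,0],
    [0,9.5,0],
    [0,11,0],
    [0,11.8,0],
    [0,12,0],
    [0,12,0]
  ],
  "angular": [
    [0,0,0],
    [0,0,0],
    [0,0,0],
    [0,0,0],
    [0,0,0],
    [0,0,0],
    [0,0,0]
  ]
}}

```text
clock: 20.15
position: [0.617, -0.0084, 0.0312]
tcp_rot: [-0.482, 0.482, 0.517, -0.517]
wrist_force: [0.7, -0.5, -0.1]
opening: 0.342
```

{"method": "move_arm", "body": {
  "slide": [
    [0,0,0],
    [0,0,0],
    [0,0,0],
    [0,0,0],
    [0,0,0],
    [0,0,0]
  ],
  "angular": [
    [0,0,0],
    [0,0,0],
    [0,0,0],
    [0,0,0],
    [0,0,0],
    [0,0,0]
  ],
  "gripper": -1
}}

```text
clock: 20.75
position: [0.6171, -0.0084, 0.0315]
tcp_rot: [-0.482, 0.482, 0.518, -0.517]
wrist_force: [-0.8, 1.0, 6.5]
opening: 0.23
```

{"method": "move_arm", "body": {
  "slide": [
    [0,-1,0],
    [0,-4,0],
    [0,-8,0],
    [0,-13,0],
    [0,-17,0],
    [0,-17,0]
  ],
  "angular": [
    [0,0,0],
    [0,0,0],
    [0,0,0],
    [0,0,0],
    [0,0,0],
    [0,0,0]
  ]
}}

```text
clock: 21.35
position: [0.6184, -0.0085, 0.2075]
tcp_rot: [-0.479, 0.485, 0.52, -0.515]
wrist_force: [1.0, 0.4, 0.2]
opening: 0.232
```

Run:
```python
from h import *
go(dk(.034,.055,.11),RD)
```

```text
slide [36.16  4.81 19.76] ang [-0.339 -0.023 -0.006] rows>= 8.3
```

{"method": "move_arm", "body": {
  "slide": [
    [36.2,4.8,19.8],
    [36.2,4.8,19.8],
    [36.2,4.8,19.8],
    [36.2,4.8,19.8],
    [36.2,4.8,19.8],
    [36.2,4.8,19.8],
    [36.2,4.8,19.8],
    [36.2,4.8,19.8],
    [36.2,4.8,19.8],
    [36.2,4.8,19.8],
    [36.2,4.8,19.8],
    [36.2,4.8,19.8]
  ],
  "angular": [
    [-0.339,-0.023,-0.006],
    [-0.339,-0.023,-0.006],
    [-0.339,-0.023,-0.006],
    [-0.339,-0.023,-0.006],
    [-0.339,-0.023,-0.006],
    [-0.339,-0.023,-0.006],
    [-0.339,-0.023,-0.006],
    [-0.339,-0.023,-0.006],
    [-0.339,-0.023,-0.006],
    [-0.339,-0.023,-0.006],
    [-0.339,-0.023,-0.006],
    [-0.339,-0.023,-0.006]
  ]
}}

```text
clock: 22.55
position: [0.394, 0.3379, 0.1525]
tcp_rot: [-0.39, 0.549, 0.604, -0.427]
wrist_force: [-0.2, -0.3, -0.6]
opening: 0.233
```

Run:
```python
from h import *
indeck();go(dk(.036,.055,.03),RD);print(state()["q"])
S=grab_frame("scene")
cv2.imwrite("pics/c8.png",cv2.resize(S[110:200,230:330],(700,630),interpolation=cv2.INTER_CUBIC)[:600,:,::-1])
```

```text
deck [ 30.4  54.9 106.6]
slide [ 0.    7.65 -0.64] ang [-0.01  -0.001  0.001] rows>= 1.5
[ 0.74255627  0.14800254  1.87677886 -0.2666173   0.8598931  -0.77276572]
```

View pics/c8.png

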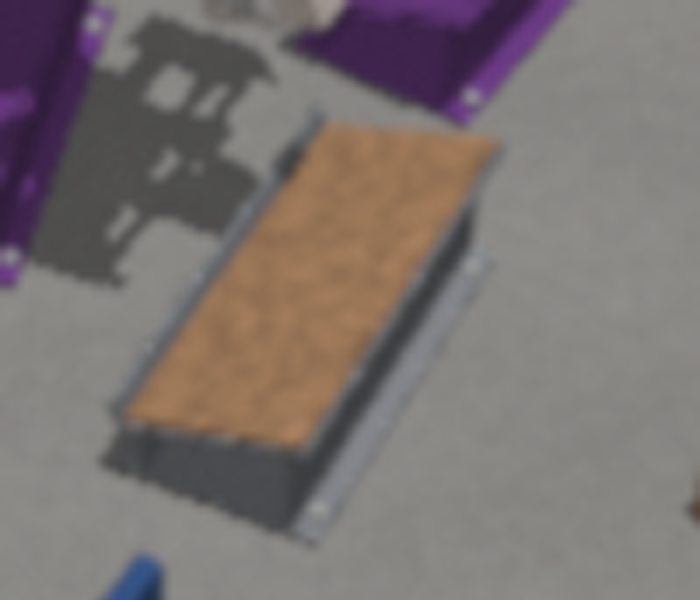

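{"method": "move_arm", "body": {
  "slide": [
    [0,4,-0.6],
    [0,6.5,-0.6],
    [0,7.7,-0.6],
    [0,8.5,-0.6],
    [0,9,-0.6],
    [0,9,-0.6]
  ],
  "angular": [
    [-0.01,0,0],
    [-0.01,0,0],
    [-0.01,0,0],
    [-0.01,0,0],
    [-0.01,0,0],
    [-0.01,0,0]
  ]
}}

```text
clock: 23.2
position: [0.4291, 0.3422, 0.0699]
tcp_rot: [-0.387, 0.551, 0.606, -0.423]
wrist_force: [0.3, 0.3, 0.2]
opening: 0.233
```

Run:
```python
from h import *
indeck();go(dk(.036,.055,.008),RD)
```

```text
deck [35.4 55.9 16.9]
slide [-0.09  0.88 -0.06] ang [ 0.    -0.001  0.002] rows>= 0.2
```

{"method": "move_arm", "body": {
  "slide": [
    [0,0.4,0],
    [0,0.7,0],
    [0,0.8,0],
    [0,0.9,0],
    [0,0.9,0]
  ],
  "angular": [
    [0,0,0],
    [0,0,0],
    [0,0,0],
    [0,0,0],
    [0,0,0]
  ]
}}

```text
clock: 23.7
position: [0.432, 0.3426, 0.0612]
tcp_rot: [-0.387, 0.551, 0.606, -0.424]
wrist_force: [-0.5, 0.2, -1.4]
opening: 0.23
```

{"method": "move_arm", "body": {
  "slide": [
    [0,0.1,0],
    [0,0.15,0],
    [0,0.15,0]
  ],
  "angular": [
    [0,0,0],
    [0,0,0],
    [0,0,0]
  ]
}}

```text
clock: 24.0
position: [0.4325, 0.3426, 0.0599]
tcp_rot: [-0.387, 0.551, 0.606, -0.424]
wrist_force: [-1.5, -0.5, 1.7]
opening: 0.231
```

Run:
```python
from h import *
indeck()
```

```text
deck [35.1 56.   6.3]
```

{"method": "move_arm", "body": {
  "slide": [
    [0,0,0.2],
    [0,0,0.4],
    [0,0,0.4]
  ],
  "angular": [
    [0,0,0],
    [0,0,0],
    [0,0,0]
  ]
}}

```text
clock: 24.3
position: [0.4286, 0.3423, 0.0585]
tcp_rot: [-0.387, 0.551, 0.606, -0.424]
wrist_force: [-1.4, 0.6, 2.6]
opening: 0.228
```

{"method": "move_arm", "body": {
  "slide": [
    [0,0,0.1],
    [0,0,0.2],
    [0,0,0.2]
  ],
  "angular": [
    [0,0,0],
    [0,0,0],
    [0,0,0]
  ]
}}

```text
clock: 24.6
position: [0.4283, 0.3424, 0.0587]
tcp_rot: [-0.386, 0.551, 0.607, -0.422]
wrist_force: [10.8, -1.4, -0.3]
opening: 0.229
```

{"method": "move_arm", "body": {
  "slide": [
    [0,0,0],
    [0,0,0],
    [0,0,0],
    [0,-0.5,0],
    [0,-2,0],
    [0,-5,0],
    [0,-9,0],
    [0,-13,0],
    [0,-13,0]
  ],
  "angular": [
    [0,0,0],
    [0,0,0],
    [0,0,0],
    [0,0,0],
    [0,0,0],
    [0,0,0],
    [0,0,0],
    [0,0,0],
    [0,0,0]
  ],
  "gripper": -0.25
}}

```text
clock: 25.5
position: [0.3827, 0.339, 0.1851]
tcp_rot: [-0.386, 0.551, 0.609, -0.421]
wrist_force: [-0.2, 0.2, -1.3]
opening: 0.378
```

Run:
```python
from h import *
blocks();
c=dk(.03,.055,.022);print("expect",c, proj("scene",c))
blocks(c[2],(.38,.52,.15,.42))
for p,yw in(((.622,-.098),79),((.5415,-.106),107.3)): go([*p,.16],Rjaw(np.radians(yw)))
```

```text
top 120 [332. 186.] ctr [ 543.8 -104.7] size [55.8 21.6] yaw 17.3
top 120 [329. 160.] ctr [625.  -96.7] size [21.2 60.5] yaw -10.1
top 140 [332. 187.] ctr [ 543.4 -104.7] size [55.  20.9] yaw 17.0
top 140 [329. 160.] ctr [623.7 -99. ] size [21.2 57.3] yaw -4.7
scene 140 [225. 264.] ctr [ 543.7 -108.4] size [66. 31.] yaw 12.3
scene 165 [252. 276.] ctr [623.3 -97.8] size [23.4 61.1] yaw -10.3
scene 165 [223. 262.] ctr [ 541.2 -106.4] size [60.8 23.2] yaw 17.5
scene 180 [251. 276.] ctr [622.6 -98. ] size [22.4 59.3] yaw -11.3
scene 180 [223. 262.] ctr [ 540.9 -106.5] size [60.1 21.9] yaw 17.1
expect [0.42239866 0.34070078 0.07293384] [[276.30165728 131.13600829]]
top 120 [181. 223.] ctr [424.5 343.4] size [56.5 20.9] yaw 9.4
top 140 [181. 223.] ctr [424.7 343.3] size [55.9 20.5] yaw 8.5
scene 165 [277. 131.] ctr [426.2 341.4] size [59.5 21.7] yaw 33.7
slide [-45.59   8.46 -17.95] ang [0.345 0.283 0.051] rows>= 9.9
slide [-45.63   5.71 -10.35] ang [ 0.347 -0.206 -0.035] rows>= 9.4
```

{"method": "move_arm", "body": {
  "slide": [
    [-10,0,-4],
    [-45.6,5,-17.9],
    [-45.6,5,-17.9],
    [-45.6,5,-17.9],
    [-45.6,5,-17.9],
    [-45.6,5,-17.9],
    [-45.6,5,-17.9],
    [-45.6,5,-17.9],
    [-45.6,5,-17.9],
    [-45.6,5,-17.9],
    [-45.6,5,-17.9],
    [-45.6,5,-17.9]
  ],
  "angular": [
    [0.1,0.1,0],
    [0.345,0.283,0.051],
    [0.345,0.283,0.051],
    [0.345,0.283,0.051],
    [0.345,0.283,0.051],
    [0.345,0.283,0.051],
    [0.345,0.283,0.051],
    [0.345,0.283,0.051],
    [0.345,0.283,0.051],
    [0.345,0.283,0.051],
    [0.345,0.283,0.051],
    [0.345,0.283,0.051]
  ],
  "gripper": -0.32
}}

```text
clock: 26.9
position: [0.6096, -0.0997, 0.1911]
tcp_rot: [0.547, -0.545, -0.449, 0.449]
wrist_force: [0.4, 0.4, 0.9]
opening: 0.338
```

{"method": "move_arm", "body": {
  "slide": [
    [0,0,0],
    [0,0,0]
  ],
  "angular": [
    [0,0,0],
    [0,0,0]
  ]
}}

```text
clock: 27.1
position: [0.6098, -0.0979, 0.1931]
tcp_rot: [0.545, -0.545, -0.451, 0.45]
wrist_force: [-0.3, 0.5, 1.0]
opening: 0.34
```

Run:
```python
from h import *
blocks();go([.6235,-.098,.030],Rjaw(np.radians(79.5)));print(state()["q"])
```

```text
scene 120 [223. 264.] ctr [ 544.  -110.2] size [60.8 30.2] yaw 19.3
scene 180 [252. 276.] ctr [624.2 -98. ] size [23.8 59.3] yaw -10.0
slide [ 0.24 16.34 -1.31] ang [ 0.001 -0.007  0.001] rows>= 3.3
[-2.19166298e-01  4.60154674e-01  1.32989135e+00  1.17139548e-03
  1.35019825e+00 -1.59948329e+00]
```

{"method": "move_arm", "body": {
  "slide": [
    [0.2,4,-1.3],
    [0.2,8,-1.3],
    [0.2,11,-1.3],
    [0.2,13.5,-1.3],
    [0.2,15,-1.3],
    [0.2,16,-1.3],
    [0.2,16.3,-1.3],
    [0.2,16.3,-1.3]
  ],
  "angular": [
    [0,-0.007,0],
    [0,-0.007,0],
    [0,-0.007,0],
    [0,-0.007,0],
    [0,-0.007,0],
    [0,-0.007,0],
    [0,-0.007,0],
    [0,-0.007,0]
  ]
}}

```text
clock: 28.0
position: [0.6237, -0.0993, 0.0308]
tcp_rot: [-0.544, 0.544, 0.452, -0.451]
wrist_force: [-0.3, 0.4, 0.5]
opening: 0.342
```

{"method": "move_arm", "body": {
  "slide": [
    [0,0,0],
    [0,0,0],
    [0,0,0],
    [0,0,0],
    [0,0,0],
    [0,0,0]
  ],
  "angular": [
    [0,0,0],
    [0,0,0],
    [0,0,0],
    [0,0,0],
    [0,0,0],
    [0,0,0]
  ],
  "gripper": -1
}}

```text
clock: 28.6
position: [0.6239, -0.0994, 0.0313]
tcp_rot: [-0.543, 0.545, 0.453, -0.451]
wrist_force: [-1.0, 0.6, 6.8]
opening: 0.234
```

{"method": "move_arm", "body": {
  "slide": [
    [0,-1,0],
    [0,-4,0],
    [0,-8,0],
    [0,-13,0],
    [0,-17,0],
    [0,-17,0]
  ],
  "angular": [
    [0,0,0],
    [0,0,0],
    [0,0,0],
    [0,0,0],
    [0,0,0],
    [0,0,0]
  ]
}}

```text
clock: 29.2
position: [0.6249, -0.0998, 0.2074]
tcp_rot: [-0.541, 0.547, 0.454, -0.449]
wrist_force: [0.2, -0.2, 0.1]
opening: 0.231
```

Run:
```python
from h import *
go(dk(.036,.0,.11),RD)
```

```text
slide [33.61  4.67 28.9 ] ang [-0.336 -0.276 -0.05 ] rows>= 8.9
```

{"method": "move_arm", "body": {
  "slide": [
    [33.6,4.7,28.9],
    [33.6,4.7,28.9],
    [33.6,4.7,28.9],
    [33.6,4.7,28.9],
    [33.6,4.7,28.9],
    [33.6,4.7,28.9],
    [33.6,4.7,28.9],
    [33.6,4.7,28.9],
    [33.6,4.7,28.9],
    [33.6,4.7,28.9],
    [33.6,4.7,28.9],
    [33.6,4.7,28.9]
  ],
  "angular": [
    [-0.336,-0.276,-0.05],
    [-0.336,-0.276,-0.05],
    [-0.336,-0.276,-0.05],
    [-0.336,-0.276,-0.05],
    [-0.336,-0.276,-0.05],
    [-0.336,-0.276,-0.05],
    [-0.336,-0.276,-0.05],
    [-0.336,-0.276,-0.05],
    [-0.336,-0.276,-0.05],
    [-0.336,-0.276,-0.05],
    [-0.336,-0.276,-0.05],
    [-0.336,-0.276,-0.05]
  ]
}}

```text
clock: 30.4
position: [0.4013, 0.2832, 0.1532]
tcp_rot: [-0.39, 0.549, 0.604, -0.426]
wrist_force: [0.3, 1.1, -0.7]
opening: 0.228
```

{"method": "move_arm", "body": {
  "slide": [
    [0,0,0],
    [0,0,0]
  ],
  "angular": [
    [0,0,0],
    [0,0,0]
  ]
}}

```text
clock: 30.6
position: [0.4016, 0.283, 0.1534]
tcp_rot: [-0.39, 0.549, 0.604, -0.426]
wrist_force: [0.6, 0.2, -0.1]
opening: 0.233
```

Run:
```python
from h import *
indeck();go(dk(.036,0,.017),RD)
```

```text
deck [ 32.9  -0.5 106.5]
slide [ 0.03  8.95 -0.38] ang [-0.009 -0.003  0.003] rows>= 1.8
```

{"method": "move_arm", "body": {
  "slide": [
    [0,4,-0.4],
    [0,7,-0.4],
    [0,8.5,-0.4],
    [0,9.3,-0.4],
    [0,9.7,-0.4],
    [0,9.8,-0.4],
    [0,9.8,-0.4]
  ],
  "angular": [
    [-0.009,-0.003,0],
    [-0.009,-0.003,0],
    [-0.009,-0.003,0],
    [-0.009,-0.003,0],
    [-0.009,-0.003,0],
    [-0.009,-0.003,0],
    [-0.009,-0.003,0]
  ]
}}

```text
clock: 31.3
position: [0.4374, 0.2879, 0.0629]
tcp_rot: [-0.386, 0.55, 0.607, -0.424]
wrist_force: [-1.3, -0.1, -0.9]
opening: 0.229
```

Run:
```python
from h import *
indeck();go(dk(.036,0,.006),RD)
```

```text
deck [36.   1.   9.2]
slide [-0.1   0.32 -0.  ] ang [0.001 0.002 0.004] rows>= 0.1
```

{"method": "move_arm", "body": {
  "slide": [
    [0,0.1,0],
    [0,0.2,0],
    [0,0.3,0],
    [0,0.3,0]
  ],
  "angular": [
    [0,0,0],
    [0,0,0],
    [0,0,0],
    [0,0,0]
  ]
}}

```text
clock: 31.7
position: [0.4382, 0.288, 0.0598]
tcp_rot: [-0.386, 0.55, 0.607, -0.424]
wrist_force: [-4.7, -1.1, 5.8]
opening: 0.229
```

{"method": "move_arm", "body": {
  "slide": [
    [0,0,0.2],
    [0,0,0.4],
    [0,0,0.4]
  ],
  "angular": [
    [0,0,0],
    [0,0,0],
    [0,0,0]
  ]
}}

```text
clock: 32.0
position: [0.4347, 0.2878, 0.0585]
tcp_rot: [-0.386, 0.55, 0.608, -0.424]
wrist_force: [-1.5, -0.4, 6.6]
opening: 0.232
```

{"method": "move_arm", "body": {
  "slide": [
    [0,0,0.15],
    [0,0,0.3],
    [0,0,0.3]
  ],
  "angular": [
    [0,0,0],
    [0,0,0],
    [0,0,0]
  ]
}}

```text
clock: 32.3
position: [0.434, 0.2879, 0.0587]
tcp_rot: [-0.385, 0.55, 0.609, -0.422]
wrist_force: [16.7, -3.3, 2.8]
opening: 0.232
```

Run:
```python
from h import *
indeck()
```

```text
deck [31.3  1.3  6.4]
```

Against the lip (16.7 N). Release and go for the third.

{"method": "move_arm", "body": {
  "slide": [
    [0,0,0],
    [0,0,0],
    [0,0,0],
    [0,-0.5,0],
    [0,-2,0],
    [0,-5,0],
    [0,-9,0],
    [0,-13,0],
    [0,-13,0]
  ],
  "angular": [
    [0,0,0],
    [0,0,0],
    [0,0,0],
    [0,0,0],
    [0,0,0],
    [0,0,0],
    [0,0,0],
    [0,0,0],
    [0,0,0]
  ],
  "gripper": -0.25
}}

```text
clock: 33.2
position: [0.3876, 0.2837, 0.1841]
tcp_rot: [-0.386, 0.55, 0.609, -0.421]
wrist_force: [1.5, -0.3, 0.8]
opening: 0.373
```

Run:
```python
from h import *
blocks();
blocks(.073,(.38,.52,.15,.42))
go([.5415,-.106,.16],Rjaw(np.radians(107.3)))
```

```text
top 120 [332. 186.] ctr [ 543.8 -104.7] size [55.8 21.6] yaw 17.3
top 140 [332. 187.] ctr [ 543.4 -104.7] size [55.  20.9] yaw 17.0
scene 140 [225. 264.] ctr [ 543.7 -108.4] size [66. 31.] yaw 12.3
scene 165 [223. 262.] ctr [ 541.2 -106.4] size [60.8 23.3] yaw 17.1
scene 180 [223. 262.] ctr [ 541.  -106.6] size [60. 22.] yaw 16.4
top 120 [181. 223.] ctr [424.5 343.4] size [56.5 20.9] yaw 9.4
top 120 [199. 222.] ctr [429.8 289. ] size [57.2 21.5] yaw 7.7
top 140 [181. 223.] ctr [424.7 343.3] size [56.  20.3] yaw 8.9
top 140 [199. 222.] ctr [429.2 288.6] size [55.4 20.6] yaw 8.3
scene 140 [271. 144.] ctr [435.4 286.7] size [66.  40.6] yaw 3.5
scene 165 [269. 143.] ctr [429.7 287.2] size [54.2 21.5] yaw 23.4
scene 165 [277. 131.] ctr [426.3 341.4] size [59.5 21.7] yaw 33.7
slide [-40.15   5.59 -10.31] ang [ 0.347 -0.203 -0.034] rows>= 8.4
```

{"method": "move_arm", "body": {
  "slide": [
    [-10,0,-4],
    [-40.1,4,-10.3],
    [-40.1,4,-10.3],
    [-40.1,4,-10.3],
    [-40.1,4,-10.3],
    [-40.1,4,-10.3],
    [-40.1,4,-10.3],
    [-40.1,4,-10.3],
    [-40.1,4,-10.3],
    [-40.1,4,-10.3],
    [-40.1,4,-10.3],
    [-40.1,4,-10.3]
  ],
  "angular": [
    [0.1,0,0],
    [0.347,-0.203,-0.034],
    [0.347,-0.203,-0.034],
    [0.347,-0.203,-0.034],
    [0.347,-0.203,-0.034],
    [0.347,-0.203,-0.034],
    [0.347,-0.203,-0.034],
    [0.347,-0.203,-0.034],
    [0.347,-0.203,-0.034],
    [0.347,-0.203,-0.034],
    [0.347,-0.203,-0.034],
    [0.347,-0.203,-0.034]
  ],
  "gripper": -0.37
}}

```text
clock: 34.6
position: [0.5359, -0.1049, 0.175]
tcp_rot: [-0.419, 0.419, 0.57, -0.569]
wrist_force: [0.1, 0.3, 0.2]
opening: 0.313
```

{"method": "move_arm", "body": {
  "slide": [
    [0,0,0],
    [0,0,0]
  ],
  "angular": [
    [0,0,0],
    [0,0,0]
  ]
}}

```text
clock: 34.8
position: [0.5362, -0.105, 0.1759]
tcp_rot: [-0.419, 0.419, 0.57, -0.569]
wrist_force: [-0.0, -0.1, -0.0]
opening: 0.313
```

Run:
```python
from h import *
blocks();go([.542,-.1055,.030],Rjaw(np.radians(107.2)));print(state()["q"])
```

```text
scene 120 [224. 264.] ctr [ 545.  -109.9] size [63.  32.2] yaw 16.5
scene 120 [214. 204.] ctr [416.1  22.4] size [55.  26.2] yaw 46.6
scene 140 [227. 266.] ctr [ 552.8 -107.6] size [46.9 32.1] yaw 16.2
scene 140 [215. 204.] ctr [416.5  24.3] size [51.8 22.9] yaw 46.6
scene 165 [227. 263.] ctr [ 551.2 -104.1] size [40.8 24.3] yaw 16.2
slide [-0.2  14.59 -0.52] ang [0.001 0.002 0.   ] rows>= 2.9
[-2.61377340e-01  3.17048995e-01  1.56913250e+00  1.19965776e-03
  1.25452953e+00 -2.13516381e+00]
```

{"method": "move_arm", "body": {
  "slide": [
    [-0.2,4,-0.5],
    [-0.2,8,-0.5],
    [-0.2,11,-0.5],
    [-0.2,13,-0.5],
    [-0.2,14,-0.5],
    [-0.2,14.5,-0.5],
    [-0.2,14.5,-0.5]
  ],
  "angular": [
    [0,0,0],
    [0,0,0],
    [0,0,0],
    [0,0,0],
    [0,0,0],
    [0,0,0],
    [0,0,0]
  ]
}}

```text
clock: 35.6
position: [0.542, -0.106, 0.0311]
tcp_rot: [-0.419, 0.419, 0.57, -0.569]
wrist_force: [-0.2, 0.1, 1.1]
opening: 0.317
```

{"method": "move_arm", "body": {
  "slide": [
    [0,0,0],
    [0,0,0],
    [0,0,0],
    [0,0,0],
    [0,0,0],
    [0,0,0]
  ],
  "angular": [
    [0,0,0],
    [0,0,0],
    [0,0,0],
    [0,0,0],
    [0,0,0],
    [0,0,0]
  ],
  "gripper": -1
}}

```text
clock: 36.2
position: [0.5423, -0.1062, 0.0318]
tcp_rot: [-0.419, 0.42, 0.57, -0.569]
wrist_force: [-1.4, 0.1, 7.5]
opening: 0.233
```

{"method": "move_arm", "body": {
  "slide": [
    [0,-1,0],
    [0,-4,0],
    [0,-8,0],
    [0,-13,0],
    [0,-17,0],
    [0,-17,0]
  ],
  "angular": [
    [0,0,0],
    [0,0,0],
    [0,0,0],
    [0,0,0],
    [0,0,0],
    [0,0,0]
  ]
}}

```text
clock: 36.8
position: [0.5434, -0.1067, 0.2073]
tcp_rot: [-0.416, 0.422, 0.571, -0.568]
wrist_force: [0.0, -0.7, -1.6]
opening: 0.23
```

Run:
```python
from h import *
go(dk(.036,-.055,.11),RD)
```

```text
slide [36.08  4.77  2.95] ang [-0.338  0.206  0.033] rows>= 7.3
```

{"method": "move_arm", "body": {
  "slide": [
    [36.1,4.8,3],
    [36.1,4.8,3],
    [36.1,4.8,3],
    [36.1,4.8,3],
    [36.1,4.8,3],
    [36.1,4.8,3],
    [36.1,4.8,3],
    [36.1,4.8,3],
    [36.1,4.8,3],
    [36.1,4.8,3],
    [36.1,4.8,3],
    [36.1,4.8,3]
  ],
  "angular": [
    [-0.338,0.206,0.033],
    [-0.338,0.206,0.033],
    [-0.338,0.206,0.033],
    [-0.338,0.206,0.033],
    [-0.338,0.206,0.033],
    [-0.338,0.206,0.033],
    [-0.338,0.206,0.033],
    [-0.338,0.206,0.033],
    [-0.338,0.206,0.033],
    [-0.338,0.206,0.033],
    [-0.338,0.206,0.033],
    [-0.338,0.206,0.033]
  ]
}}

```text
clock: 38.0
position: [0.4062, 0.2286, 0.1531]
tcp_rot: [-0.39, 0.549, 0.604, -0.426]
wrist_force: [0.9, -0.7, -1.0]
opening: 0.231
```

Run:
```python
from h import *
blocks(.073,(.38,.52,.15,.42))
indeck();go(dk(.037,-.055,.017),RD)
```

```text
top 120 [181. 223.] ctr [424.5 343.2] size [56.5 21.2] yaw 9.4
top 120 [211. 223.] ctr [428.2 248.5] size [45.6 55.6] yaw -27.3
top 140 [181. 223.] ctr [424.7 343.3] size [55.8 20.5] yaw 8.5
top 140 [211. 222.] ctr [428.8 248.1] size [45.1 55.3] yaw -24.8
scene 140 [266. 151.] ctr [438.6 254.2] size [29.8 73.2] yaw -24.0
scene 165 [266. 151.] ctr [440.7 255.5] size [24.3 62.9] yaw -19.9
scene 165 [277. 131.] ctr [426.3 341.4] size [59.5 21.7] yaw 33.7
deck [ 32.2 -54.8 106.5]
slide [-0.04  8.94 -0.56] ang [-0.009 -0.002  0.002] rows>= 1.8
```

Run:
```python
from h import *
T=grab_frame("top");S=grab_frame("scene")
cv2.imwrite("pics/c9.png",np.hstack([cv2.resize(T[190:240,155:240],(425,250),interpolation=cv2.INTER_CUBIC),cv2.resize(S[115:180,240:310],(269,250),interpolation=cv2.INTER_CUBIC)])[:,:,::-1])
```

```text
(no output)
```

View pics/c9.png

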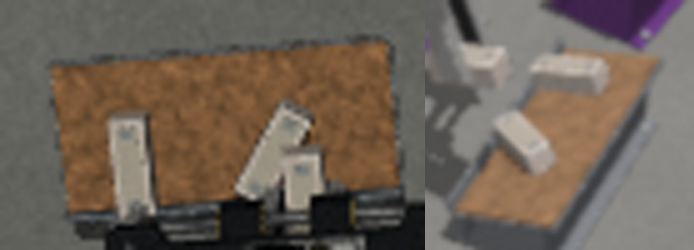

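```bash
cat >> h.py <<'E'
def ondeck(h=.022):
    "blocks in deck coords (mm), top faces cast onto the plane h above the cork"
    for n in("top","scene"):
        im=grab_frame(n)
        for lo in(120,150,165,180):
            for c in masks(n,(0,0,lo),(40,90,255),im,60):
                o,d=ray(n,c); t=((DO+dz*h-o)@dz)/(d@dz); P=(o+d*t[:,None]-DO)@np.c_[dx,dy]
                r,b=rect(P); a=r[1]; yaw=r[2] if a[0]>a[1] else r[2]-90
                if -15<r[0][0]<110 and abs(r[0][1])<120 and max(a)<95: print(n,lo,"ctr",np.round(r[0],1),"size",np.round(a,1),"yaw",round(yaw,1),"|",b.round().astype(int).tolist())
E
python3 - <<'E'
from h import *
ondeck();go(dk(.04,-.082,.11),RD)
E
```

```text
top 120 ctr [31.8 57.3] size [58.8 20.9] yaw 0.5 | [[2, 68], [2, 47], [61, 47], [61, 68]]
top 120 ctr [ 27.4 -36.9] size [44.3 58.1] yaw -33.3 | [[-9, -39], [39, -71], [64, -34], [15, -2]]
top 150 ctr [32.5 57.3] size [57.3 20.1] yaw 0.5 | [[4, 67], [4, 47], [61, 48], [61, 68]]
top 150 ctr [ 27.1 -37.3] size [43.3 57.8] yaw -32.9 | [[-9, -40], [40, -71], [63, -35], [15, -3]]
scene 150 ctr [ 42.6 -35.8] size [24.9 90.6] yaw -36.1 | [[-1, -19], [72, -73], [87, -52], [13, 1]]
scene 150 ctr [40.7 53.5] size [36.9 77.9] yaw -11.3 | [[-1, 43], [75, 28], [83, 64], [6, 79]]
scene 165 ctr [ 42.1 -34.6] size [22.4 84.1] yaw -33.0 | [[1, -21], [71, -67], [83, -48], [13, -2]]
scene 165 ctr [34.5 53.9] size [67.4 24.4] yaw 6.9 | [[0, 62], [3, 38], [69, 46], [67, 70]]
slide [-2.77 -0.37 -0.8 ] ang [-0.009 -0.002  0.003] rows>= 0.6
```

{"method": "move_arm", "body": {
  "slide": [
    [-2.8,0,-0.6],
    [-2.8,4,-0.6],
    [-2.8,7,-0.6],
    [-2.8,8.5,-0.6],
    [-2.8,9.2,-0.6],
    [-2.8,9.7,-0.6],
    [-2.8,9.7,-0.6]
  ],
  "angular": [
    [-0.009,-0.002,0],
    [-0.009,-0.002,0],
    [-0.009,-0.002,0],
    [-0.009,-0.002,0],
    [-0.009,-0.002,0],
    [-0.009,-0.002,0],
    [-0.009,-0.002,0]
  ]
}}

```text
clock: 39.0
position: [0.4462, 0.2056, 0.0635]
tcp_rot: [-0.386, 0.55, 0.607, -0.424]
wrist_force: [0.3, 0.4, 0.3]
opening: 0.233
```

Run:
```python
from h import *
indeck();go(dk(.036,-.082,.006),RD)
```

```text
deck [ 37.1 -81.7   9.4]
slide [-0.03  0.34  0.11] ang [-0.     0.001  0.003] rows>= 0.1
```

{"method": "move_arm", "body": {
  "slide": [
    [0,0.1,0],
    [0,0.2,0],
    [0,0.3,0],
    [0,0.3,0]
  ],
  "angular": [
    [0,0,0],
    [0,0,0],
    [0,0,0],
    [0,0,0]
  ]
}}

```text
clock: 39.4
position: [0.4472, 0.2057, 0.0608]
tcp_rot: [-0.386, 0.55, 0.607, -0.424]
wrist_force: [-0.5, -0.5, -0.7]
opening: 0.229
```

{"method": "move_arm", "body": {
  "slide": [
    [0,0,0.2],
    [0,0,0.4],
    [0,0,0.4]
  ],
  "angular": [
    [0,0,0],
    [0,0,0],
    [0,0,0]
  ]
}}

```text
clock: 39.7
position: [0.4431, 0.2053, 0.0592]
tcp_rot: [-0.386, 0.55, 0.607, -0.424]
wrist_force: [-1.9, 0.8, 0.7]
opening: 0.232
```

{"method": "move_arm", "body": {
  "slide": [
    [0,0,0.15],
    [0,0,0.3],
    [0,0,0.3]
  ],
  "angular": [
    [0,0,0],
    [0,0,0],
    [0,0,0]
  ]
}}

```text
clock: 40.0
position: [0.4424, 0.2054, 0.0595]
tcp_rot: [-0.385, 0.551, 0.608, -0.422]
wrist_force: [11.2, -1.9, 0.5]
opening: 0.232
```

Run:
```python
from h import *
indeck()
```

```text
deck [ 32.1 -81.6   6.9]
```

{"method": "move_arm", "body": {
  "slide": [
    [0,0.05,0],
    [0,0.05,0],
    [0,0,0],
    [0,0,0],
    [0,-0.5,0],
    [0,-2,0],
    [0,-5,0],
    [0,-9,0],
    [0,-13,0],
    [0,-13,0]
  ],
  "angular": [
    [0,0,0],
    [0,0,0],
    [0,0,0],
    [0,0,0],
    [0,0,0],
    [0,0,0],
    [0,0,0],
    [0,0,0],
    [0,0,0],
    [0,0,0]
  ],
  "gripper": -0.4
}}

```text
clock: 41.0
position: [0.3969, 0.2013, 0.1853]
tcp_rot: [-0.385, 0.551, 0.609, -0.421]
wrist_force: [-0.9, -0.8, -0.3]
opening: 0.303
```

Run:
```python
from h import *
ondeck();T=grab_frame("top")
cv2.imwrite("pics/c10.png",cv2.resize(T[190:250,155:240],(680,480),interpolation=cv2.INTER_CUBIC)[:,:,::-1])
c=np.cos(np.radians(-33));s=np.sin(np.radians(-33))
D=np.c_[dx,dy,dz]; Rb=R.from_matrix(D)*R.from_rotvec([0,0,np.radians(-33)])*R.from_matrix(np.c_[[0,1,0],[0,0,-1],[-1,0,0]])
go(dk(.034,-.027,.11),Rb)
```

```text
top 120 ctr [31.8 57.3] size [58.8 20.9] yaw 0.5 | [[2, 68], [2, 47], [61, 47], [61, 68]]
top 120 ctr [ 33.8 -27.2] size [21.  58.1] yaw -33.3 | [[4, -20], [52, -52], [64, -34], [15, -2]]
top 120 ctr [ 32.9 -80.3] size [59.3 20.8] yaw 0.0 | [[3, -70], [3, -91], [63, -91], [63, -70]]
top 150 ctr [32.5 57.3] size [57.2 20.2] yaw 0.3 | [[4, 67], [4, 47], [61, 47], [61, 68]]
top 150 ctr [ 33.7 -27.1] size [19.7 57.8] yaw -33.2 | [[4, -20], [52, -51], [63, -35], [15, -3]]
top 150 ctr [ 32.8 -80.4] size [58.1 19.6] yaw 0.3 | [[4, -71], [4, -90], [62, -90], [62, -70]]
scene 150 ctr [ 41.6 -85.4] size [32.8 81.3] yaw -11.3 | [[-2, -94], [78, -109], [85, -77], [5, -61]]
scene 150 ctr [ 42.5 -35.8] size [25.  90.6] yaw -35.9 | [[-2, -19], [72, -73], [87, -52], [13, 1]]
scene 150 ctr [40.7 53.5] size [36.9 77.9] yaw -11.3 | [[-1, 43], [75, 28], [83, 64], [6, 79]]
scene 165 ctr [ 34.4 -82.1] size [63.8 22.7] yaw 1.3 | [[2, -71], [3, -94], [67, -93], [66, -70]]
scene 165 ctr [ 42.1 -34.6] size [22.4 84.1] yaw -33.0 | [[1, -21], [71, -67], [83, -48], [13, -2]]
scene 165 ctr [34.5 53.9] size [67.4 24.4] yaw 6.9 | [[0, 62], [3, 38], [69, 46], [67, 70]]
slide [ 5.52  2.6  -0.44] ang [-0.001  0.577  0.003] rows>= 3.8
```

View pics/c10.png

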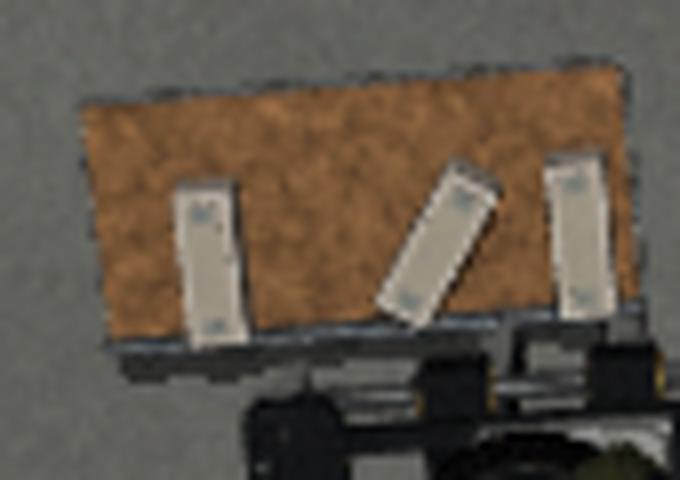

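{"method": "move_arm", "body": {
  "slide": [
    [5.5,0,-0.4],
    [5.5,0,-0.4],
    [5.5,0,-0.4],
    [5.5,0,-0.4],
    [5.5,0,-0.4],
    [5.5,2.6,-0.4],
    [5.5,2.6,-0.4],
    [5.5,2.6,-0.4]
  ],
  "angular": [
    [0,0.577,0],
    [0,0.577,0],
    [0,0.577,0],
    [0,0.577,0],
    [0,0.577,0],
    [0,0.577,0],
    [0,0.577,0],
    [0,0.577,0]
  ],
  "gripper": -0.35
}}

```text
clock: 41.95
position: [0.4034, 0.2561, 0.1569]
tcp_rot: [-0.543, 0.648, 0.472, -0.251]
wrist_force: [-0.7, 0.1, -0.1]
opening: 0.325
```

Run:
```python
from h import *
D=np.c_[dx,dy,dz]; Rb=R.from_matrix(D)*R.from_rotvec([0,0,np.radians(-33)])*R.from_matrix(np.c_[[0,1,0],[0,0,-1],[-1,0,0]])
indeck();go(dk(.033,-.027,.0065),Rb)
```

```text
deck [ 33.5 -27.4 110.1]
slide [ 0.   10.36  0.04] ang [-0.003  0.002  0.   ] rows>= 2.1
```

{"method": "move_arm", "body": {
  "slide": [
    [0,4,0],
    [0,7,0],
    [0,9,0],
    [0,10,0],
    [0,10.3,0],
    [0,10.3,0]
  ],
  "angular": [
    [0,0,0],
    [0,0,0],
    [0,0,0],
    [0,0,0],
    [0,0,0],
    [0,0,0]
  ]
}}

```text
clock: 42.55
position: [0.4389, 0.2602, 0.0614]
tcp_rot: [-0.543, 0.648, 0.472, -0.25]
wrist_force: [-1.0, -0.2, 0.2]
opening: 0.322
```

{"method": "move_arm", "body": {
  "slide": [
    [0,0,0],
    [0,0,0],
    [0,0,0],
    [0,0,0],
    [0,0,0],
    [0,0,0]
  ],
  "angular": [
    [0,0,0],
    [0,0,0],
    [0,0,0],
    [0,0,0],
    [0,0,0],
    [0,0,0]
  ],
  "gripper": -1
}}

```text
clock: 43.15
position: [0.4389, 0.2604, 0.0617]
tcp_rot: [-0.543, 0.648, 0.472, -0.249]
wrist_force: [-4.5, -1.6, 8.1]
opening: 0.229
```

Run:
```python
from h import *
indeck();go(dk(.045,-.012,.026),RD)
```

```text
deck [ 34.5 -26.5   8.4]
slide [ 1.8  -1.75 -0.08] ang [ 0.    -0.576  0.004] rows>= 3.8
```

{"method": "move_arm", "body": {
  "slide": [
    [0,-1,0],
    [0,-2.5,0],
    [1.8,-2.5,0],
    [1.8,-2.5,0],
    [1.8,-2.5,0],
    [1.8,-2.5,0],
    [1.8,-2.5,0],
    [1.8,-1.8,0],
    [1.8,-1.8,0]
  ],
  "angular": [
    [0,0,0],
    [0,0,0],
    [0,-0.576,0.004],
    [0,-0.576,0.004],
    [0,-0.576,0.004],
    [0,-0.576,0.004],
    [0,-0.576,0.004],
    [0,-0.576,0.004],
    [0,-0.576,0.004]
  ]
}}

```text
clock: 44.05
position: [0.4402, 0.2752, 0.0804]
tcp_rot: [-0.387, 0.552, 0.605, -0.424]
wrist_force: [0.2, 0.4, -0.8]
opening: 0.232
```

Run:
```python
from h import *
indeck();go(dk(.037,-.012,.0095),RD)
```

```text
deck [ 43.4 -11.9  25. ]
slide [-0.01  1.55  0.64] ang [-0.002 -0.003 -0.001] rows>= 0.3
```

{"method": "move_arm", "body": {
  "slide": [
    [0,0.7,0.6],
    [0,1.2,0.6],
    [0,1.5,0.6],
    [0,1.6,0.6],
    [0,1.7,0.6],
    [0,1.7,0.6]
  ],
  "angular": [
    [0,0,0],
    [0,0,0],
    [0,0,0],
    [0,0,0],
    [0,0,0],
    [0,0,0]
  ]
}}

```text
clock: 44.65
position: [0.4406, 0.2754, 0.063]
tcp_rot: [-0.386, 0.551, 0.605, -0.425]
wrist_force: [-0.0, 0.1, -0.4]
opening: 0.231
```

{"method": "move_arm", "body": {
  "slide": [
    [0,0,0.2],
    [0,0,0.4],
    [0,0,0.4]
  ],
  "angular": [
    [0,0,0],
    [0,0,0],
    [0,0,0]
  ]
}}

```text
clock: 44.95
position: [0.4365, 0.275, 0.0615]
tcp_rot: [-0.386, 0.551, 0.605, -0.425]
wrist_force: [0.3, 0.9, -1.3]
opening: 0.23
```

{"method": "move_arm", "body": {
  "slide": [
    [0,0,0.15],
    [0,0,0.3],
    [0,0,0.3]
  ],
  "angular": [
    [0,0,0],
    [0,0,0],
    [0,0,0]
  ]
}}

```text
clock: 45.25
position: [0.4351, 0.275, 0.0615]
tcp_rot: [-0.385, 0.552, 0.606, -0.424]
wrist_force: [9.1, -2.3, -0.3]
opening: 0.229
```

Run:
```python
from h import *
indeck()
```

```text
deck [ 32.2 -11.6   9. ]
```

{"method": "move_arm", "body": {
  "slide": [
    [0,0.1,0],
    [0,0.1,0]
  ],
  "angular": [
    [0,0,0],
    [0,0,0]
  ]
}}

```text
clock: 45.45
position: [0.4354, 0.2751, 0.061]
tcp_rot: [-0.386, 0.552, 0.606, -0.424]
wrist_force: [2.5, -3.6, 9.5]
opening: 0.233
```

{"method": "move_arm", "body": {
  "slide": [
    [0,0,0],
    [0,0,0],
    [0,0,0],
    [0,-0.5,0],
    [0,-2,0],
    [0,-5,0],
    [0,-9,0],
    [0,-13,0],
    [0,-13,0],
    [0,-13,0]
  ],
  "angular": [
    [0,0,0],
    [0,0,0],
    [0,0,0],
    [0,0,0],
    [0,0,0],
    [0,0,0],
    [0,0,0],
    [0,0,0],
    [0,0,0],
    [0,0,0]
  ],
  "gripper": -0.3
}}

```text
clock: 46.45
position: [0.3901, 0.2709, 0.1823]
tcp_rot: [-0.386, 0.551, 0.606, -0.424]
wrist_force: [0.2, -0.9, -0.8]
opening: 0.349
```

Run:
```python
from h import *
ondeck();y=np.radians(2.55)
for a in(y,y+np.pi): go([.438,-.0265,.16],Rjaw(a))
print(state()['q'])
```

```text
top 120 ctr [31.8 57.3] size [58.8 20.9] yaw 0.5 | [[2, 68], [2, 47], [61, 47], [61, 68]]
top 120 ctr [ 32.4 -10.3] size [59.3 21.2] yaw 0.2 | [[3, 0], [3, -21], [62, -21], [62, 0]]
top 120 ctr [ 32.8 -80.3] size [59.5 20.8] yaw 0.0 | [[3, -70], [3, -91], [63, -91], [63, -70]]
top 150 ctr [32.6 57. ] size [20.3 57. ] yaw -0.4 | [[4, 47], [61, 47], [61, 67], [4, 67]]
top 150 ctr [ 32.3 -10.5] size [58.  20.1] yaw 1.0 | [[3, -1], [4, -21], [62, -20], [61, 0]]
top 150 ctr [ 32.8 -80.4] size [58.1 19.6] yaw 0.3 | [[4, -71], [4, -90], [62, -90], [62, -70]]
scene 150 ctr [ 41.6 -84.8] size [34.  81.2] yaw -11.3 | [[-2, -94], [78, -109], [85, -76], [5, -60]]
scene 150 ctr [ 40.9 -14.5] size [32.1 84.2] yaw -10.4 | [[-3, -23], [79, -38], [85, -6], [2, 9]]
scene 150 ctr [40.5 54.5] size [35.  78.4] yaw -8.1 | [[-1, 43], [77, 32], [82, 66], [4, 77]]
scene 165 ctr [ 34.5 -82.1] size [63.7 22. ] yaw 0.2 | [[3, -71], [3, -93], [66, -93], [66, -71]]
scene 165 ctr [ 33.8 -12.4] size [22.8 62.3] yaw -3.1 | [[2, -22], [64, -26], [66, -3], [3, 1]]
scene 165 ctr [34.5 54.8] size [24.3 67.5] yaw -0.2 | [[1, 43], [68, 42], [68, 67], [1, 67]]
slide [-30.01   2.67  -1.17] ang [0.268 1.603 0.279] rows>= 11.0
slide [-30.01   2.67  -1.17] ang [ 0.275 -1.505 -0.265] rows>= 10.4
[ 0.62875727 -0.00376047  1.97019307 -0.22684855  0.8877222  -0.91803176]
```

{"method": "move_arm", "body": {
  "slide": [
    [-10,-1,0],
    [-30,2.6,-1.2],
    [-30,2.6,-1.2],
    [-30,2.6,-1.2],
    [-30,2.6,-1.2],
    [-30,2.6,-1.2],
    [-30,2.6,-1.2],
    [-30,2.6,-1.2],
    [-30,2.6,-1.2],
    [-30,2.6,-1.2],
    [-30,2.6,-1.2],
    [-30,2.6,-1.2]
  ],
  "angular": [
    [0.268,1.603,0.279],
    [0.268,1.603,0.279],
    [0.268,1.603,0.279],
    [0.268,1.603,0.279],
    [0.268,1.603,0.279],
    [0.268,1.603,0.279],
    [0.268,1.603,0.279],
    [0.268,1.603,0.279],
    [0.268,1.603,0.279],
    [0.268,1.603,0.279],
    [0.268,1.603,0.279],
    [0.268,1.603,0.279]
  ],
  "gripper": -0.36
}}

```text
clock: 47.75
position: [0.4382, -0.0265, 0.1603]
tcp_rot: [0.708, -0.706, -0.014, 0.015]
wrist_force: [-0.5, -0.7, -0.4]
opening: 0.32
```

Run:
```python
from h import *
y=np.radians(2.55);go([.443,-.0265,.16],Rjaw(y));go([.443,-.0265,.049],Rjaw(y))
```

```text
slide [ 0.48  0.02 -0.02] ang [-0.002 -0.004 -0.002] rows>= 0.1
slide [ 0.49 11.12 -0.04] ang [-0.002 -0.004 -0.002] rows>= 2.2
```

{"method": "move_arm", "body": {
  "slide": [
    [0.5,3,0],
    [0.5,6,0],
    [0.5,8.5,0],
    [0.5,10,0],
    [0.5,11,0],
    [0.5,11.1,0],
    [0.5,11.1,0]
  ],
  "angular": [
    [0,0,0],
    [0,0,0],
    [0,0,0],
    [0,0,0],
    [0,0,0],
    [0,0,0],
    [0,0,0]
  ]
}}

```text
clock: 48.45
position: [0.4436, -0.0258, 0.0509]
tcp_rot: [0.707, -0.707, -0.017, 0.015]
wrist_force: [-0.2, 0.3, 0.2]
opening: 0.322
```

{"method": "move_arm", "body": {
  "slide": [
    [0,0,0],
    [0,0,0],
    [0,0,0],
    [0,0,0],
    [0,0,0],
    [0,0,0]
  ],
  "angular": [
    [0,0,0],
    [0,0,0],
    [0,0,0],
    [0,0,0],
    [0,0,0],
    [0,0,0]
  ],
  "gripper": -1
}}

```text
clock: 49.05
position: [0.444, -0.0258, 0.0512]
tcp_rot: [0.707, -0.707, -0.017, 0.015]
wrist_force: [2.4, 0.1, 4.3]
opening: 0.098
```

{"method": "move_arm", "body": {
  "slide": [
    [1,0,0],
    [2.5,0,0],
    [4,0,0],
    [5.5,0,0],
    [7,0,0],
    [8.5,0,0],
    [10,0,0],
    [11.5,0,0],
    [13,0,0],
    [14.5,0,0],
    [16,0,0],
    [17,0,0]
  ],
  "angular": [
    [0,0,0],
    [0,0,0],
    [0,0,0],
    [0,0,0],
    [0,0,0],
    [0,0,0],
    [0,0,0],
    [0,0,0],
    [0,0,0],
    [0,0,0],
    [0,0,0],
    [0,0,0]
  ]
}}

```text
clock: 50.25
position: [0.6139, -0.0185, 0.0512]
tcp_rot: [0.707, -0.707, -0.016, 0.015]
wrist_force: [-2.5, -1.4, 7.9]
opening: 0.095
```

{"method": "move_arm", "body": {
  "slide": [
    [0.5,0,0],
    [1,0,0],
    [1.3,0,0],
    [1.3,0,0]
  ],
  "angular": [
    [0,0,0],
    [0,0,0],
    [0,0,0],
    [0,0,0]
  ]
}}

```text
clock: 50.65
position: [0.6239, -0.018, 0.0511]
tcp_rot: [0.707, -0.707, -0.014, 0.018]
wrist_force: [-19.0, -1.8, 18.2]
opening: 0.093
```

{"method": "move_arm", "body": {
  "slide": [
    [0,0,0],
    [0,0,0],
    [0,0,0],
    [-0.2,0,0],
    [-0.2,-3,0],
    [-0.2,-8,0],
    [-0.2,-13,0],
    [-3,-15,-5],
    [-8,-15,-10],
    [-13,-15,-15],
    [-18,-15,-20],
    [-18,-15,-20]
  ],
  "angular": [
    [0,0,0],
    [0,0,0],
    [0,0,0],
    [0,0,0],
    [0,0,0],
    [0,0,0],
    [0,0,0],
    [0,0,0],
    [0,0,0],
    [0,0,0],
    [0,0,0],
    [0,0,0]
  ],
  "gripper": -0.36
}}

```text
clock: 51.85
position: [0.4682, -0.2104, 0.2005]
tcp_rot: [0.707, -0.707, -0.016, 0.015]
wrist_force: [0.6, 0.0, 0.3]
opening: 0.32
```

{"method": "move_arm", "body": {
  "slide": [
    [-5,-2,-5],
    [-10,-2,-10],
    [-14,-2,-14],
    [-17,-2,-17],
    [-17,-2,-17],
    [-17,-2,-17]
  ],
  "angular": [
    [0,0,0],
    [0,0,0],
    [0,0,0],
    [0,0,0],
    [0,0,0],
    [0,0,0]
  ]
}}

```text
clock: 52.45
position: [0.3045, -0.3893, 0.22]
tcp_rot: [0.707, -0.707, -0.014, 0.014]
wrist_force: [-0.0, -0.1, -0.1]
opening: 0.318
```

Run:
```python
from h import *
print(state()["position"]);ondeck()
T=grab_frame("top");S=grab_frame("scene")
for c in masks("top",(105,120,50),(125,255,255),T,100):
    r,b=rect(cast("top",c,.082)); print("panel",np.round(r[0]),np.round(r[1]))
cv2.imwrite("pics/e1.png",cv2.resize(T,(800,600),interpolation=cv2.INTER_CUBIC)[:,:,::-1])
cv2.imwrite("pics/e2.png",cv2.resize(S[250:350,90:230],(784,560),interpolation=cv2.INTER_CUBIC)[:,:,::-1])
```

```text
[ 0.30452553 -0.38930734  0.21999966]
top 120 ctr [31.8 57.3] size [58.8 20.9] yaw 0.5 | [[2, 68], [2, 47], [61, 47], [61, 68]]
top 120 ctr [ 32.4 -10.3] size [59.3 21.2] yaw 0.2 | [[3, 0], [3, -21], [62, -21], [62, 0]]
top 120 ctr [ 32.8 -80.3] size [59.5 20.8] yaw 0.0 | [[3, -70], [3, -91], [63, -91], [63, -70]]
top 150 ctr [32.6 57. ] size [20.3 57. ] yaw -0.4 | [[4, 47], [61, 47], [61, 67], [4, 67]]
top 150 ctr [ 32.3 -10.5] size [58.  20.1] yaw 1.0 | [[3, -1], [4, -21], [62, -20], [61, 0]]
top 150 ctr [ 32.8 -80.4] size [58.1 19.6] yaw 0.3 | [[4, -71], [4, -90], [62, -90], [62, -70]]
scene 150 ctr [ 41.5 -85.3] size [34.5 81.3] yaw -10.3 | [[-2, -95], [78, -110], [85, -76], [5, -61]]
scene 150 ctr [ 41.  -14.8] size [33.9 84.6] yaw -12.3 | [[-4, -22], [79, -40], [86, -7], [3, 11]]
scene 150 ctr [39.1 53.8] size [36.9 81.3] yaw -11.3 | [[-4, 44], [75, 28], [83, 64], [3, 80]]
scene 165 ctr [ 36.1 -82.9] size [24.1 66.7] yaw -0.5 | [[3, -95], [69, -95], [70, -71], [3, -71]]
scene 165 ctr [ 34.4 -13.1] size [24.  64.9] yaw -0.3 | [[2, -25], [67, -25], [67, -1], [2, -1]]
scene 165 ctr [33.8 53.8] size [69.  24.4] yaw 6.9 | [[-2, 62], [1, 38], [69, 46], [67, 70]]
panel [672. -16.] [ 11. 259.]
panel [ 980. -572.] [119. 129.]
```

View pics/e1.png

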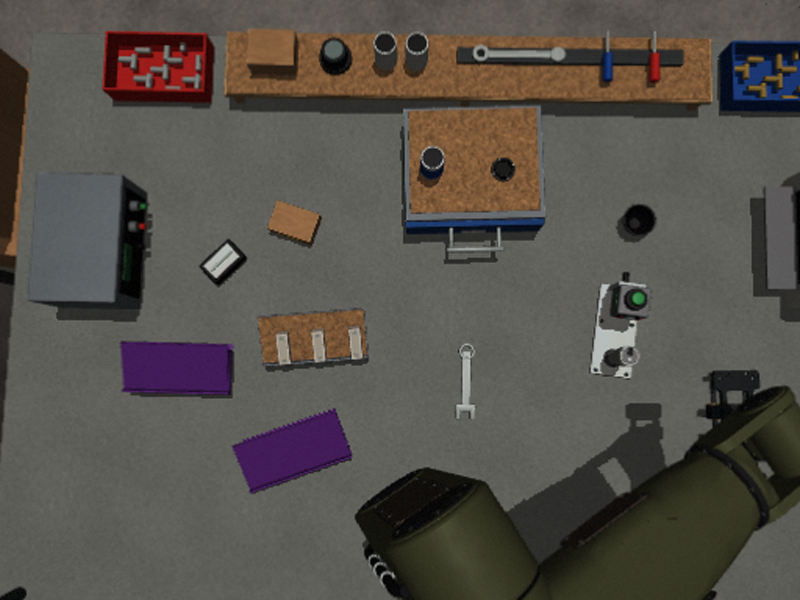

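View pics/e2.png

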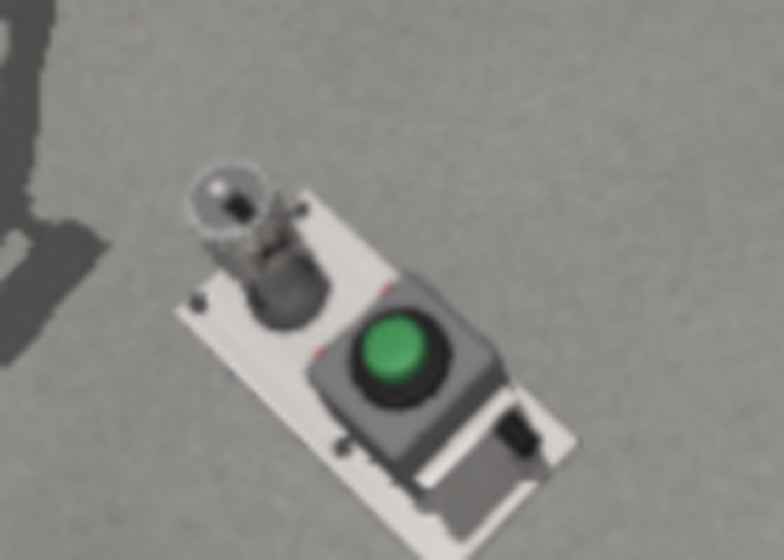

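```bash
python3 -c "
from plant import *
print(finish_job())"
```

```text
the job is handed in; nothing more can be done
None
```

The job is done and handed in at about 53 s of the 210 s allowed; `finish_job()` gave no verdict.

- **Tray:** I pulled it to its stop (0.180 m of handle travel, with the force rising at the end). At the end I pushed it back until it stopped. The panel measures at (672, −16) mm, the same as before the job. The lens mount was left in it; I did not look inside again after shutting.
- **Can and trigger:** The can stands on the post. The label reads about −7° to −10°, against a reader direction of about −7°. I then pressed the trigger until it bottomed, at about 15 N, and the can was still standing after that.
- **Resistors:** Three were present. One was knocked about 33° askew on the ledge partway through; I saw it, gripped it again and re-laid it. The last top-view check has all three lying flat, within 1° of straight up the slope and lower ends at the lip. I pushed each against the lip until I felt contact. The scene camera showed one block turned about 7°, which I put down to that camera also seeing its side face.
- **Everything else:** The other items look unmoved in the last top view, and the arm is clear of everything.

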